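# Turn the coach's tactics board over onto the desk riser

## Robot

A 6-joint arm with a two-finger parallel gripper is mounted at the origin on the work surface. World frame = base frame: x ahead of the robot, y to its left, z up, the work surface at z = 0. Lengths are in m, angles in degrees, forces in N, time in s.
With the tool pointing down it reaches from about 0.35 to 0.875 m from the base axis. Payload 4.2 kg.
Tool frame: the origin (TCP) lies on the centre line of the jaws, within the pads' length; the fingertips stand 19 mm ahead of it and the grasp point (between the pads) is the TCP; x points along the fingers, y is the direction in which the jaws open and shut, and the axes are right-handed (so a half turn about x gives the same grasp; the last joint's range is limited). The gripper opens to 87 mm and grips with 3 to 60 N. Pads are 19 mm wide; open, the fingers measure 117 mm over their backs; the gripper's body (75 mm by 190 mm) begins 51 mm behind the grasp point.
Start: joints at [90.447, 22.042, 0.453, 0, -68.411, -14.817], TCP at [0.155, 0.605, 0.242] pointing down, gripper open.
Joint ranges: [-179.83, 179.83], [-69.29, 118.12], [-61.27, 80.66], [-181.25, 117.63], [-171.15, -9.14], [-177.46, 177.46]. Speed limits (degrees/s): [159.86, 159.86, 180, 180, 180, 180].

## Interface

Orientations are given as a 3x3 rotation matrix whose columns are the frame's x, y, z axes.
In Python, from station import r, viewer, job, spotter gives the robot as it stands.
- The arm moves only by the tool play_rows, never from a script. Its argument "commands" is a list of rows, each an object of numbers: "fingers": the gripper command: -1 is fully open, 1 is shut, values between are in proportion; "tx", "ty", "tz": the shift along the tool's x, y, z normalised to -1 to 1, where 1 is 750 mm; "ax", "ay", "az": the turn, a rotation vector about the tool's x, y, z normalised to -1 to 1, where 1 is pi rad. In form: [{"fingers": .., "tx": .., "ty": .., "tz": .., "ax": .., "ay": .., "az": ..}, ...]. A call has 1 to 5 rows; each row is the pose to reach, as a shift and turn from the pose commanded when the call began, along the tool's axes at that moment, turning the shorter way round; what a row does not reach only later rows make up. A row lasts 1/12 s, in which the tool goes at most 41.7 mm and 7.16 degrees, less where a joint would pass 70% of its speed; a pose out of reach is approached as far as the arm can. A call with a number of a shift or a turn outside -1 to 1 is refused whole. A call with a gripper value outside its range is refused whole. The fingers move at their own pace and stop on an object; the grip force is fixed at half the most. Time passes only in rows, so rows that repeat a pose let the fingers close. It gives the time, the measured TCP pose, the force and the opening at its end, in the units of the state.
- r.sense(): the state, without advancing time (a new reading comes with each control period).
- viewer.capture(name): name is "scene" or "top" or "wrist"; returns a dict with "image" (420x560x3 uint8, red, green, blue), "fx", "fy", "cx", "cy" (pixels), "dist" ([k1, k2, p1, p2, k3] as OpenCV has them; the pictures are not rectified), "R" (3x3) and "t" (3): a world point X has camera coordinates R X + t; the wrist camera has in their place "mount" (4x4, takes a point from camera to tool coordinates, whose origin is the TCP and whose axes are the tool frame's). Camera axes: x right, y down, z forward; pixel columns grow to the right and rows downward; lengths in m; the calibration is good to about 2 mm. A picture is of the moment at which its call begins: read the wrist's pose just before it. There is no depth.
- job.finish_job(): hands the job in, once; it reports no verdict.
Trained networks look in a picture, given as the dict that the camera call returned (one of the last four; its "shot" number tells which), for a name from the list of things; names that differ only in an ending like _2 or _b are one class to them, and where a whole thing is asked for, a point or a joint stands for the part that bears it (a point fixed in the world has none). Each returns a list of dicts, best first, with "score" (0 to 1); they miss things now and then, are a little off and sometimes report something else, mostly with a low value. They report only what shows in the picture. A call takes as long as a camera call.
- spotter.find_in(name, picture): "uv" ([column, row] in pixels, amid what is visible of it).
- spotter.silhouettes(name, picture): "region" (420x560 bool, what is visible of it) and "uv" ([column, row] in pixels, amid what is visible of it).
The state is a dict: "time_s": time; "joints": joint angles; "joint_velocities": joint speeds; "effort": joint torques, N m; "tcp_pos": TCP position; "ee_rot": TCP orientation; "wrist_force": force on the tool from outside, world axes, zero at the start; "moment": the same for the moment, N m; "gripper_width": opening from 0.0 (shut) to 1.0 (fully open).
Only numpy, scipy, OpenCV 4.12 (cv2) and the standard library are available. Lean on these libraries where they do the work, as an engineer would, in place of code of your own. Each camera call takes 0.05 s, during which the arm holds its last target. There are 200 camera calls.

## Task

The coach's tactics board is lying court side down on the desk. Slide it up against the front of the wooden riser, tip it up on edge and over so that it lands court side up on top, then push it fully home, square against the riser's back rail and lying flat. Never lean hard on the board (keep well under 25 N), and leave everything else on the desk where it stands.

Things in the scene. Friction and masses are not known exactly. Their poses are not given: they have to be found in the camera images.
- board_mid (a point): Centre, half-way through the thickness, of the tactics board: rigid slab 150 (its x) by 210 (y) by 10 mm (z), 0.22 to 0.36 kg, black rubber rim rounded to 5 mm radius that fingertips grip well, plain white back, green badminton court below. z points out of the white back: up at the start, down when done. At the start x points to the riser, up to 0.3 rad askew. Too wide to grip; lies flat.
- riser_lip (a point): Middle of the top front edge of the low wooden desk riser, a solid platform 400 long (its y), 190 deep (x) and 28 mm high, fixed to the desk. x points level from the front face into the riser, away from the board; z up. The front face is upright and flat down to the desk. A board tipped over it comes to rest overhanging this edge by 30 to 65 mm. Friction about 0.6.
- rail_mid (a point): Middle of the foot of the front face of the rail, 18 mm high, that runs along the whole back of the riser's top, 182 mm behind the front edge. Axes as riser_lip. A board lying home against it, court up, has its centre 75 mm in front of this face and 5 mm above the riser's top.
- eraser_mid (a point): Middle of a blue board eraser 104 x 44 x 30 mm lying on top of the riser near one end (about 168 mm from the riser's middle, on its -y side). Leave alone.
- shuttle_a_mid (a point): Half-way up a shuttlecock standing on its feathers, 66 mm across, 88 mm high. Leave alone.
- shuttle_b_mid (a point): Half-way up a second such shuttlecock. Leave alone.
- cup_mid (a point): Half-way up an empty red drinking cup, 76 mm across, 85 mm high. Leave alone.
- mic_mid (a point): Middle of a hand microphone, 200 mm long, 44 mm across at the head, lying along its x. Leave alone.
- markers_mid (a point): Middle of a clipped pair of marker pens, 140 x 24 x 13 mm, lying along its x. Leave alone.

How it is judged (in metres and radians):
On the way, in this order (a step that is already met when the one before it is completed fails the run):
1. the board's far long edge lies against the riser's front (x of board_mid in the frame of riser_lip above -0.085 m and angle between board_mid's own z axis and vertical below 0.2 rad and angle between the x axis of board_mid and the x axis of riser_lip, either way round below 0.15 rad).
2. the board stands on edge against the riser's front (angle between board_mid's own z axis and vertical between 1.25 and 1.9 rad and x of board_mid in the frame of riser_lip between -0.035 and 0.02 m and height (world z) of board_mid below 0.1 m).
At the end, for the whole second after the job is handed in: The board lies flat on the riser, court side up (within 3 degrees), home against the back rail (centre 102 to 112 mm behind the riser's front edge) and square to it within 3 degrees, at rest and released (angle between board_mid's own z axis and vertical above 3.09 rad and x of board_mid in the frame of riser_lip between 0.102 and 0.112 m and z of board_mid in the frame of riser_lip between 0.002 and 0.008 m and angle between the x axis of board_mid and the x axis of riser_lip, either way round below 0.05 rad and linear speed of board below 0.01 m/s); the robot touches nothing.
It fails at once if the board is leaned on with more than 25 N (contact force between the fingers and board above 25 N).
It fails at once if the eraser is shoved by more than 20 mm (distance of eraser_mid from where it was at the start of the episode above 0.02 m).
It fails at once if a shuttlecock, the cup, the microphone or the pens are shoved by more than 20 mm (distance of any of shuttle_a_mid, shuttle_b_mid, cup_mid, mic_mid, markers_mid from where it was at the start of the episode above 0.02 m).
It also fails if it takes over 69 s, if anything falls off the work surface, if the arm or the gripper's body presses on something with over 40 N, if the wrist force passes 120 N, or if a joint passes its speed limit or range.

## Working session

There is one attempt and no reset: what is moved stays moved. The work goes in short steps, Python scripts to look and compute and a tool call to move; the robot and the scene stay as the last step left them, time stands still between calls to the robot, and variables do not carry over. Pictures are saved under pics/ and viewed, about 8 in all and at most 12, crops included, and the job is handed in when it is done.

Besides the shell and the picture viewer there is one more tool, called as a command line: name --argument value ..., lists and objects as JSON in quotes. play_rows: Moves the arm, as the interface text tells. Its arguments: {"type":"object","properties":{"commands":{"type":"array"}},"required":["commands"]}

```bash
ls; mkdir -p pics; cat > h.py <<'E'
import numpy as np, cv2
from station import r, viewer, job, spotter
def shot(cam,fn=None):
    s=r.sense(); c=viewer.capture(cam)
    if fn: cv2.imwrite('pics/'+fn,c['image'][:,:,::-1])
    if 'mount' in c:
        T=np.eye(4);T[:3,:3]=s['ee_rot'];T[:3,3]=s['tcp_pos'];W=T@np.array(c['mount'])
        c['R']=W[:3,:3].T;c['t']=-W[:3,:3].T@W[:3,3]
    c['R']=np.array(c['R']);c['t']=np.array(c['t'])
    return c
def K(c): return np.array([[c['fx'],0,c['cx']],[0,c['fy'],c['cy']],[0,0,1.]])
def unproj(c,uv,z):
    n=cv2.undistortPoints(np.array(uv,float).reshape(-1,1,2),K(c),np.array(c['dist'],float)).reshape(-1,2)
    d=np.c_[n,np.ones(len(n))]@c['R']; o=-c['R'].T@c['t']
    return o+d*((z-o[2])/d[:,2])[:,None]
def proj(c,X):
    return cv2.projectPoints(np.array(X,float).reshape(-1,1,3),cv2.Rodrigues(c['R'])[0],c['t'],K(c),np.array(c['dist'],float))[0].reshape(-1,2)
def rect(c,name,z):
    q=spotter.silhouettes(name,c)
    if not q: return None
    m=q[0]['region'].astype(np.uint8)
    cs=max(cv2.findContours(m,cv2.RETR_EXTERNAL,cv2.CHAIN_APPROX_NONE)[0],key=cv2.contourArea)
    P=unproj(c,cs.reshape(-1,2),z)[:,:2]
    (cx,cy),(w,h),a=cv2.minAreaRect((P*1000).astype(np.float32))
    return q[0]['score'],(round(cx),round(cy)),(round(w),round(h)),round(a,1)
E
python3 - <<'E'
from h import *
a=shot('scene','s0.png');b=shot('top','t0.png')
for c,n in((a,'scene'),(b,'top')):
    print(n,(-c['R'].T@c['t']).round(3))
    for nm,z in(('board_mid',.005),('riser_lip',.028),('rail_mid',.046),('eraser_mid',.058),('shuttle_a_mid',.044),('cup_mid',.042),('mic_mid',.02),('markers_mid',.008)):
        f=spotter.find_in(nm,c)
        print(nm,[(round(q['score'],2),np.round(q['uv']),unproj(c,q['uv'],z)[0,:2].round(3)) for q in f[:3]],rect(c,nm,z))
print(r.sense())
E
```

```text
pics
scene [ 0.918 -0.452  0.814]
board_mid [(0.91, array([287., 213.]), array([ 0.53 , -0.036])), (0.31, array([401., 203.]), array([0.72 , 0.179]))] (0.56, (524, -38), (215, 157), 5.2)
riser_lip [(0.97, array([354., 168.]), array([0.573, 0.174]))] (0.61, (561, 175), (224, 420), 81.5)
rail_mid [(0.75, array([350., 166.]), array([0.57 , 0.155])), (0.27, array([155., 282.]), array([ 0.465, -0.374]))] (0.86, (571, 159), (218, 406), 81.6)
eraser_mid [(0.58, array([404., 203.]), array([0.739, 0.143])), (0.27, array([142., 337.]), array([ 0.546, -0.464])), (0.25, array([354., 167.]), array([0.585, 0.151]))] (0.71, (733, 144), (118, 52), 82.0)
shuttle_a_mid [(0.76, array([323., 337.]), array([ 0.798, -0.224]))] (0.73, (796, -223), (60, 62), 69.1)
cup_mid [(0.56, array([142., 336.]), array([ 0.539, -0.462]))] (0.95, (536, -466), (80, 106), 74.8)
mic_mid [(0.89, array([236., 344.]), array([ 0.676, -0.343]))] (0.7, (678, -345), (44, 203), 26.4)
markers_mid [(0.56, array([166., 232.]), array([ 0.357, -0.27 ]))] (0.74, (356, -270), (28, 140), 82.3)
top [ 0.399 -0.074  0.982]
board_mid [] None
r
[... 796 characters left out ...]
9656e-04,
       -6.84101040e+01, -1.48154629e+01]), 'joint_velocities': array([ 0.00759484,  0.01422977, -0.03825907, -0.03487682,  0.07823442,
       -0.05086875]), 'effort': array([-6.43026965e-05, -3.90456319e+01,  1.87618929e+01,  4.22440231e+00,
        1.54266291e-02, -2.95476582e-05]), 'tcp_pos': array([0.15507686, 0.60543815, 0.24154919]), 'ee_rot': array([[-1.10266081e-05, -2.48158684e-01, -9.68719396e-01],
       [ 1.63806261e-05, -9.68719396e-01,  2.48158684e-01],
       [-1.00000000e+00, -1.31318817e-05,  1.47466838e-05]]), 'wrist_force': array([ 0.22696065,  0.11261548, -0.56644551]), 'moment': array([-0.03520796, -0.01337693,  0.00639258]), 'gripper_width': 0.9989881740273634}
```

```bash
python3 -c "
import cv2,numpy as np
a=cv2.imread('pics/s0.png');b=cv2.imread('pics/t0.png')
" ; ls pics
```

```text
s0.png
t0.png
```

View pics/t0.png

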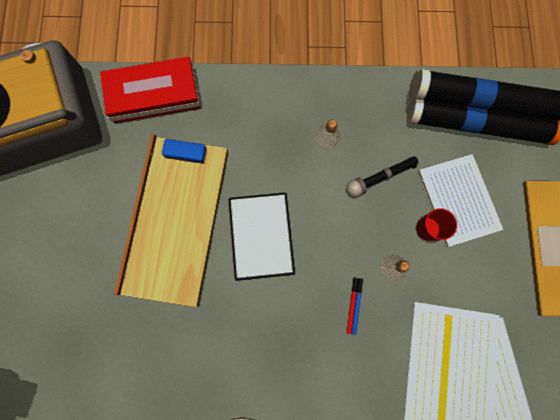

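View pics/s0.png

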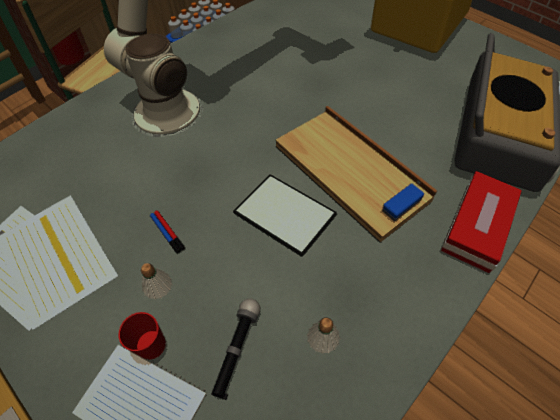

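The top view shows the riser with its rail on the left (+y side), the front edge from (228,148) to (198,305), and the eraser at (183,150). The board lies in front of it at about (263,236). The scene view agrees. Next I'll measure the riser and board precisely.

```bash
cat >> h.py <<'E'
from scipy.optimize import least_squares
def poly_fit(c,region,corners_of,p0):
    """fit pose p so that projected polygon matches outline of region"""
    cs=max(cv2.findContours(region.astype(np.uint8),cv2.RETR_EXTERNAL,cv2.CHAIN_APPROX_NONE)[0],key=cv2.contourArea).reshape(-1,2)
    cs=[tuple(map(float,q)) for q in cs[::2]]
    def f(p):
        h=cv2.convexHull(proj(c,corners_of(p)).astype(np.float32))
        return [cv2.pointPolygonTest(h,q,True)-.5 for q in cs]
    s=least_squares(f,p0,loss='soft_l1',f_scale=1.,diff_step=1e-3,x_scale=[.1,.1,.3]); return s.x,np.sqrt(np.mean(np.square(f(s.x))))
def box(p,x0,x1,y0,y1,z0,z1):
    a=np.array([np.cos(p[2]),np.sin(p[2]),0]);b=np.array([-a[1],a[0],0]);o=np.array([p[0],p[1],0])
    return [o+x*a+y*b+np.array([0,0,z]) for x in(x0,x1) for y in(y0,y1) for z in(z0,z1)]
E
python3 - <<'E'
from h import *
for n in('top','scene'):
    c=shot(n); hsv=cv2.cvtColor(c['image'],cv2.COLOR_RGB2HSV)
    # riser: wood colored, near found region
    for nm in('riser_lip','rail_mid'):
        q=spotter.silhouettes(nm,c)
        if q:
            fn=lambda p:box(p,0,.182,-.2,.2,0,.028)+box(p,.182,.19,-.2,.2,0,.046)
            print(n,nm,poly_fit(c,q[0]['region'],fn,[.535,.085,1.42]))
    w=((hsv[...,2]>170)&(hsv[...,1]<40)).astype(np.uint8)
    k,lab,st,ce=cv2.connectedComponentsWithStats(w)
    u=proj(c,[.525,-.037,.01])[0].round().astype(int)
    L=lab[u[1],u[0]];cs=cv2.findContours((lab==L).astype(np.uint8),0,1)[0][0].reshape(-1,2)
    P=unproj(c,cs,.01)[:,:2]*1000
    print(n,'white',st[L],cv2.minAreaRect(P.astype(np.float32)),unproj(c,ce[L],.01))
E
```

```text
top riser_lip (array([0.54732939, 0.08254635, 1.41675706]), np.float64(6.394529072370548))
top rail_mid (array([0.54733479, 0.08266972, 1.41714733]), np.float64(6.4538279325502526))
top white [ 231  195   61   82 4146] ((524.7025756835938, -38.157814025878906), (194.48812866210938, 133.6581573486328), 6.049374103546143) [[ 0.52239212 -0.03819712  0.01      ]]
scene riser_lip (array([0.54954227, 0.08167366, 1.41856333]), np.float64(1.118197817629522))
scene rail_mid (array([0.54950773, 0.08167333, 1.41401393]), np.float64(1.0378693952854845))
scene white [ 237  177   95   74 2312] ((524.8080444335938, -38.84154510498047), (190.87850952148438, 132.161376953125), 6.017002582550049) [[ 0.52904373 -0.04158815  0.01      ]]
```

```bash
cat > plan.py <<'E'
import numpy as np, json, sys, os
from scipy.spatial.transform import Rotation as Ro
LIP=np.array([.5485,.082,0]); YAW=1.417
RR=Ro.from_euler('z',YAW).as_matrix()
OFF=np.array([.019,0,.0095])   # tip front corner in tool coords
def pose(q):
    """q: tip x,y,z (m, riser frame; z from desk), yaw deg rel. riser, tilt deg (tip forward)"""
    x,y,z,ps,al=q; ps,al=np.radians([ps,al])
    z0=np.array([np.cos(ps),np.sin(ps),0]);Z=np.array([0,0,1.])
    X=-np.cos(al)*Z+np.sin(al)*z0; zz=np.cos(al)*z0+np.sin(al)*Z; yy=np.cross(zz,X)
    R=RR@np.c_[X,yy,zz]; return LIP+RR@np.array([x,y,z])-R@OFF,R
def inv(p,R):
    tip=RR.T@(p+R@OFF-LIP);X=RR.T@R[:,0];Y=RR.T@R[:,1]
    return np.r_[tip,np.degrees(np.arctan2(-Y[0],Y[1])),np.degrees(np.arctan2(X@np.r_[Y[1],-Y[0],0],-X[2]))]
def sensed():
    from station import r
    s=r.sense();return s,np.array(s['tcp_pos']),np.array(s['ee_rot'])
def load():
    if os.path.exists('cmd.npz'):
        d=np.load('cmd.npz');return d['p'],d['R']
    return sensed()[1:]
def plan(wps,fingers=-1,hold=0,vmax=.038,wmax=6.5):
    """wps: list of (q,nrows or None); interpolates linearly in q; prints calls"""
    p,R=load(); q0=inv(p,R); seq=[]
    for q,n in wps:
        q=np.array(q,float)
        if n is None:
            pa,pb=pose(q0)[0],pose(q)[0]
            n=int(max(1,np.ceil(np.linalg.norm(pb-pa)/vmax),np.ceil(np.abs(q-q0)[3:].max()/wmax)))
        seq+=[q0+(q-q0)*k/n for k in range(1,n+1)];q0=q
    seq+=[q0]*hold
    for i in range(0,len(seq),5):
        rows=[]
        for q in seq[i:i+5]:
            P,Q=pose(q);t=np.round(R.T@(P-p)/.75,4);w=np.round(Ro.from_matrix(R.T@Q).as_rotvec()/np.pi,4)
            rows.append(dict(fingers=fingers,tx=t[0],ty=t[1],tz=t[2],ax=w[0],ay=w[1],az=w[2]))
        print('['+','.join('{'+','.join(f'"{k}":{float(v):g}' for k,v in o.items())+'}' for o in rows)+']')
        p,R=p+R@t*.75,R@Ro.from_rotvec(w*np.pi).as_matrix()
    np.savez('cmd.npz',p=p,R=R)
def show():
    s,p,R=sensed();pc,Rc=load()
    print('t',round(s['time_s'],2),'tip',np.round(inv(p,R),4),'cmd',np.round(inv(pc,Rc),4),'F riser',np.round(RR.T@s['wrist_force'],2))
E
python3 - <<'E'
from plan import *
show()
ps=np.degrees(np.radians(96.05)-YAW);print(ps)
c=RR.T@(np.array([.5245,-.0385,0])-LIP);C=c-.075*np.array([np.cos(np.radians(ps)),np.sin(np.radians(ps)),0]);print(c,C)
b=C-.03*np.array([np.cos(np.radians(ps)),np.sin(np.radians(ps)),0]);print(b)
plan([((b[0],b[1],.10,ps,0),None),((b[0],b[1],.003,ps,0),None)],hold=2)
show()
E
```

```text
t 2.0 tip [4.57900e-01 4.78400e-01 2.22600e-01 8.44434e+01 1.00000e-03] cmd [4.57900e-01 4.78400e-01 2.22600e-01 8.44434e+01 1.00000e-03] F riser [ 1.12 -0.26 -1.16]
14.861880429962351
[-0.12275427  0.00525723  0.        ] [-0.19524529 -0.0139795   0.        ]
[-0.2242417  -0.02167419  0.        ]
[{"fingers":-1,"tx":0.0071,"ty":0.0372,"tz":-0.0327,"ax":0.0168,"ay":0,"az":0},{"fingers":-1,"tx":0.0142,"ty":0.0744,"tz":-0.0653,"ax":0.0336,"ay":0,"az":0},{"fingers":-1,"tx":0.0213,"ty":0.1117,"tz":-0.0979,"ax":0.0504,"ay":0,"az":0},{"fingers":-1,"tx":0.0284,"ty":0.1489,"tz":-0.1305,"ax":0.0672,"ay":0,"az":0},{"fingers":-1,"tx":0.0355,"ty":0.1861,"tz":-0.163,"ax":0.084,"ay":0,"az":0}]
[{"fingers":-1,"tx":0.0071,"ty":0.0274,"tz":-0.041,"ax":0.0168,"ay":0,"az":0},{"fingers":-1,"tx":0.0142,"ty":0.0548,"tz":-0.0821,"ax":0.0336,"ay":0,"az":0},{"fingers":-1,"tx":0.0213,"ty":0.0823,"tz":-0.1231,"ax":0.0505,"ay":0,"az":0},{"fingers":-1,"tx":0.0284,"ty":0.1097,"tz":-0.164,"ax":0.0673,"ay":0,"az":0},{"fingers":-1,"tx":0.0355,"ty":0.1371,"tz":-0.205,"ax":0.0841,"ay":0,"az":0}]
[{"fingers":-1,"tx":0.
[... 824 characters left out ...]
,"ay":0,"az":0},{"fingers":-1,"tx":0.0142,"ty":-0.0196,"tz":-0.0958,"ax":0.0337,"ay":0,"az":0},{"fingers":-1,"tx":0.0213,"ty":-0.0293,"tz":-0.1436,"ax":0.0505,"ay":0,"az":0},{"fingers":-1,"tx":0.0644,"ty":-0.0293,"tz":-0.1436,"ax":0.0505,"ay":0,"az":0},{"fingers":-1,"tx":0.1075,"ty":-0.0293,"tz":-0.1436,"ax":0.0505,"ay":0,"az":0}]
[{"fingers":-1,"tx":0.0431,"ty":-0,"tz":0,"ax":-0,"ay":0,"az":-0},{"fingers":-1,"tx":0.0431,"ty":-0,"tz":0,"ax":-0,"ay":0,"az":-0},{"fingers":-1,"tx":0.0431,"ty":-0,"tz":0,"ax":-0,"ay":0,"az":-0}]
t 2.0 tip [4.57900e-01 4.78400e-01 2.22600e-01 8.44434e+01 1.00000e-03] cmd [-2.24300e-01 -2.16000e-02  3.00000e-03  1.48554e+01  2.60000e-03] F riser [ 1.12 -0.26 -1.16]
```

play_rows --commands '[{"fingers": -1, "tx": 0.0071, "ty": 0.0372, "tz": -0.0327, "ax": 0.0168, "ay": 0, "az": 0}, {"fingers": -1, "tx": 0.0142, "ty": 0.0744, "tz": -0.0653, "ax": 0.0336, "ay": 0, "az": 0}, {"fingers": -1, "tx": 0.0213, "ty": 0.1117, "tz": -0.0979, "ax": 0.0504, "ay": 0, "az": 0}, {"fingers": -1, "tx": 0.0284, "ty": 0.1489, "tz": -0.1305, "ax": 0.0672, "ay": 0, "az": 0}, {"fingers": -1, "tx": 0.0355, "ty": 0.1861, "tz": -0.163, "ax": 0.084, "ay": 0, "az": 0}]'

```text
time_s: 2.42
tcp_pos: [0.2393, 0.4383, 0.2148]
ee_rot: [[0.0, -0.494, -0.869], [0.0, -0.869, 0.494], [-1.0, -0.0, -0.0]]
wrist_force: [0.6, -1.0, -0.3]
gripper_width: 1.007
```

play_rows --commands '[{"fingers": -1, "tx": 0.0071, "ty": 0.0274, "tz": -0.041, "ax": 0.0168, "ay": 0, "az": 0}, {"fingers": -1, "tx": 0.0142, "ty": 0.0548, "tz": -0.0821, "ax": 0.0336, "ay": 0, "az": 0}, {"fingers": -1, "tx": 0.0213, "ty": 0.0823, "tz": -0.1231, "ax": 0.0505, "ay": 0, "az": 0}, {"fingers": -1, "tx": 0.0284, "ty": 0.1097, "tz": -0.164, "ax": 0.0673, "ay": 0, "az": 0}, {"fingers": -1, "tx": 0.0355, "ty": 0.1371, "tz": -0.205, "ax": 0.0841, "ay": 0, "az": 0}]'

```text
time_s: 2.83
tcp_pos: [0.3225, 0.2731, 0.1885]
ee_rot: [[0.001, -0.704, -0.71], [0.001, -0.71, 0.704], [-1.0, -0.001, 0.0]]
wrist_force: [0.6, -0.4, -0.6]
gripper_width: 1.0
```

play_rows --commands '[{"fingers": -1, "tx": 0.0071, "ty": 0.0158, "tz": -0.0466, "ax": 0.0168, "ay": 0, "az": 0}, {"fingers": -1, "tx": 0.0142, "ty": 0.0315, "tz": -0.0932, "ax": 0.0336, "ay": 0, "az": 0}, {"fingers": -1, "tx": 0.0213, "ty": 0.0473, "tz": -0.1398, "ax": 0.0504, "ay": 0, "az": 0}, {"fingers": -1, "tx": 0.0284, "ty": 0.0631, "tz": -0.1863, "ax": 0.0672, "ay": 0, "az": 0}, {"fingers": -1, "tx": 0.0355, "ty": 0.0788, "tz": -0.2328, "ax": 0.084, "ay": 0, "az": 0}]'

```text
time_s: 3.25
tcp_pos: [0.4054, 0.1084, 0.1619]
ee_rot: [[0.001, -0.865, -0.502], [0.001, -0.502, 0.865], [-1.0, -0.001, 0.0]]
wrist_force: [0.2, 0.4, 0.4]
gripper_width: 0.995
```

play_rows --commands '[{"fingers": -1, "tx": 0.0071, "ty": 0.0031, "tz": -0.0489, "ax": 0.0168, "ay": 0, "az": 0}, {"fingers": -1, "tx": 0.0142, "ty": 0.0062, "tz": -0.0979, "ax": 0.0336, "ay": 0, "az": 0}, {"fingers": -1, "tx": 0.0214, "ty": 0.0093, "tz": -0.1467, "ax": 0.0504, "ay": 0, "az": 0}, {"fingers": -1, "tx": 0.0285, "ty": 0.0123, "tz": -0.1956, "ax": 0.0672, "ay": 0, "az": 0}, {"fingers": -1, "tx": 0.0356, "ty": 0.0154, "tz": -0.2444, "ax": 0.084, "ay": 0, "az": 0}]'

```text
time_s: 3.67
tcp_pos: [0.488, -0.056, 0.135]
ee_rot: [[0.001, -0.966, -0.259], [0.0, -0.259, 0.966], [-1.0, -0.001, -0.0]]
wrist_force: [0.2, -0.0, -0.3]
gripper_width: 1.0
```

play_rows --commands '[{"fingers": -1, "tx": 0.0071, "ty": -0.0098, "tz": -0.0479, "ax": 0.0168, "ay": 0, "az": 0}, {"fingers": -1, "tx": 0.0142, "ty": -0.0196, "tz": -0.0958, "ax": 0.0337, "ay": 0, "az": 0}, {"fingers": -1, "tx": 0.0213, "ty": -0.0293, "tz": -0.1436, "ax": 0.0505, "ay": 0, "az": 0}, {"fingers": -1, "tx": 0.0644, "ty": -0.0293, "tz": -0.1436, "ax": 0.0505, "ay": 0, "az": 0}, {"fingers": -1, "tx": 0.1075, "ty": -0.0293, "tz": -0.1436, "ax": 0.0505, "ay": 0, "az": 0}]'

```text
time_s: 4.08
tcp_pos: [0.5389, -0.1546, 0.0548]
ee_rot: [[0.006, -0.995, -0.102], [-0.0, -0.102, 0.995], [-1.0, -0.006, -0.001]]
wrist_force: [-0.5, 0.4, -0.9]
gripper_width: 1.003
```

play_rows --commands '[{"fingers": -1, "tx": 0.0431, "ty": 0, "tz": 0, "ax": 0, "ay": 0, "az": 0}, {"fingers": -1, "tx": 0.0431, "ty": 0, "tz": 0, "ax": 0, "ay": 0, "az": 0}, {"fingers": -1, "tx": 0.0431, "ty": 0, "tz": 0, "ax": 0, "ay": 0, "az": 0}]'

```text
time_s: 4.33
tcp_pos: [0.5369, -0.1525, 0.0214]
ee_rot: [[-0.001, -0.994, -0.105], [-0.0, -0.105, 0.994], [-1.0, 0.001, -0.0]]
wrist_force: [-0.2, -0.2, -0.5]
gripper_width: 0.999
```

```bash
python3 - <<'E'
from h import *
from plan import *
show()
c=shot('wrist','w1.png'); 
ps=14.86
# slide: contact C then push while squaring; stop 4 mm short of riser
plan([((-.1972,-.0145,.003,ps,0),4),((-.157,-.008,.003,0,0),9)],hold=2)
E
```

```text
t 4.33 tip [-2.24300e-01 -2.20000e-02  2.40000e-03  1.48647e+01 -8.30000e-03] cmd [-2.24300e-01 -2.16000e-02  3.00000e-03  1.48554e+01  2.60000e-03] F riser [-0.22  0.17 -0.55]
[{"fingers":-1,"tx":-0,"ty":-0,"tz":0.0093,"ax":-0,"ay":0,"az":-0},{"fingers":-1,"tx":-0,"ty":-0,"tz":0.0187,"ax":-0,"ay":0,"az":-0},{"fingers":-1,"tx":-0,"ty":-0,"tz":0.028,"ax":-0,"ay":0,"az":-0},{"fingers":-1,"tx":-0,"ty":-0,"tz":0.0373,"ax":-0,"ay":0,"az":-0},{"fingers":-1,"tx":0,"ty":-0.0003,"tz":0.0433,"ax":0.0091,"ay":0,"az":-0}]
[{"fingers":-1,"tx":0,"ty":-0,"tz":0.0061,"ax":0.0092,"ay":0,"az":-0},{"fingers":-1,"tx":0,"ty":-0.0001,"tz":0.0121,"ax":0.0184,"ay":0,"az":-0},{"fingers":-1,"tx":0,"ty":-0.0002,"tz":0.0181,"ax":0.0276,"ay":0,"az":-0},{"fingers":-1,"tx":0,"ty":-0.0002,"tz":0.0242,"ax":0.0367,"ay":0,"az":-0},{"fingers":-1,"tx":0,"ty":-0.0003,"tz":0.0303,"ax":0.0459,"ay":0,"az":-0}]
[{"fingers":-1,"tx":0,"ty":0.0008,"tz":0.006,"ax":0.0092,"ay":0,"az":-0},{"fingers":-1,"tx":0,"ty":0.0016,"tz":0.012,"ax":0.0184,"ay":0,"az":-0},{"fingers":-1,"tx":0,"ty":0.0024,"tz":0.018,"ax":0.0275,"ay":0,"az":-0},{"fingers":-1,"tx":0,"ty":0.0024,"tz":0.018,"ax":0.0275,"ay":0,"az":-0},{"fingers":-1,"tx":0,"ty":0.0024,"tz":0.018,"ax":0.0275,"ay":0,"az":-0}]
```

View pics/w1.png

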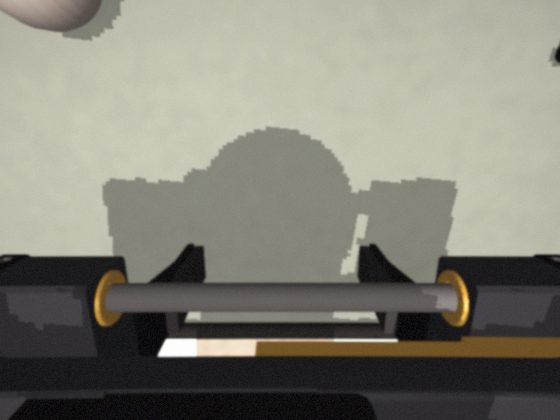

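The wrist view shows the gripper body and the two fingertips at about (185,290) and (380,290). The board's white back shows just beyond them at row 348. Now the slide.

play_rows --commands '[{"fingers": -1, "tx": 0, "ty": 0, "tz": 0.0093, "ax": 0, "ay": 0, "az": 0}, {"fingers": -1, "tx": 0, "ty": 0, "tz": 0.0187, "ax": 0, "ay": 0, "az": 0}, {"fingers": -1, "tx": 0, "ty": 0, "tz": 0.028, "ax": 0, "ay": 0, "az": 0}, {"fingers": -1, "tx": 0, "ty": 0, "tz": 0.0373, "ax": 0, "ay": 0, "az": 0}, {"fingers": -1, "tx": 0, "ty": -0.0003, "tz": 0.0433, "ax": 0.0091, "ay": 0, "az": 0}]'

```text
time_s: 4.8
tcp_pos: [0.533, -0.119, 0.0223]
ee_rot: [[-0.0, -0.997, -0.078], [-0.0, -0.078, 0.997], [-1.0, 0.0, -0.0]]
wrist_force: [-0.6, -1.4, -0.1]
gripper_width: 1.0
```

play_rows --commands '[{"fingers": -1, "tx": 0, "ty": 0, "tz": 0.0061, "ax": 0.0092, "ay": 0, "az": 0}, {"fingers": -1, "tx": 0, "ty": -0.0001, "tz": 0.0121, "ax": 0.0184, "ay": 0, "az": 0}, {"fingers": -1, "tx": 0, "ty": -0.0002, "tz": 0.0181, "ax": 0.0276, "ay": 0, "az": 0}, {"fingers": -1, "tx": 0, "ty": -0.0002, "tz": 0.0242, "ax": 0.0367, "ay": 0, "az": 0}, {"fingers": -1, "tx": 0, "ty": -0.0003, "tz": 0.0303, "ax": 0.0459, "ay": 0, "az": 0}]'

```text
time_s: 5.22
tcp_pos: [0.5312, -0.0968, 0.0222]
ee_rot: [[-0.001, -0.998, 0.068], [-0.0, 0.068, 0.998], [-1.0, 0.001, -0.001]]
wrist_force: [-0.3, -1.8, -1.0]
gripper_width: 1.0
```

play_rows --commands '[{"fingers": -1, "tx": 0, "ty": 0.0008, "tz": 0.006, "ax": 0.0092, "ay": 0, "az": 0}, {"fingers": -1, "tx": 0, "ty": 0.0016, "tz": 0.012, "ax": 0.0184, "ay": 0, "az": 0}, {"fingers": -1, "tx": 0, "ty": 0.0024, "tz": 0.018, "ax": 0.0275, "ay": 0, "az": 0}, {"fingers": -1, "tx": 0, "ty": 0.0024, "tz": 0.018, "ax": 0.0275, "ay": 0, "az": 0}, {"fingers": -1, "tx": 0, "ty": 0.0024, "tz": 0.018, "ax": 0.0275, "ay": 0, "az": 0}]'

```text
time_s: 5.63
tcp_pos: [0.5307, -0.0833, 0.0222]
ee_rot: [[0.0, -0.988, 0.152], [0.0, 0.152, 0.988], [-1.0, -0.0, 0.0]]
wrist_force: [-0.4, -0.7, 0.2]
gripper_width: 1.001
```

```bash
python3 - <<'E'
from h import *
from plan import *
show()
c=shot('scene','s2.png')
# creep 2 mm steps
plan([((-.151,-.008,.003,0,0),5)])
E
```

```text
t 5.63 tip [-0.1565 -0.0078  0.0032  0.0969  0.0048] cmd [-0.157  -0.008   0.003   0.0054  0.0025] F riser [-0.75  0.33  0.16]
[{"fingers":-1,"tx":0,"ty":0,"tz":0.0016,"ax":0,"ay":0,"az":-0},{"fingers":-1,"tx":0,"ty":0,"tz":0.0032,"ax":0,"ay":0,"az":-0},{"fingers":-1,"tx":0,"ty":0,"tz":0.0048,"ax":0,"ay":0,"az":-0},{"fingers":-1,"tx":0,"ty":0,"tz":0.0064,"ax":0,"ay":0,"az":-0},{"fingers":-1,"tx":0,"ty":0,"tz":0.008,"ax":0,"ay":0,"az":-0}]
```

View pics/s2.png

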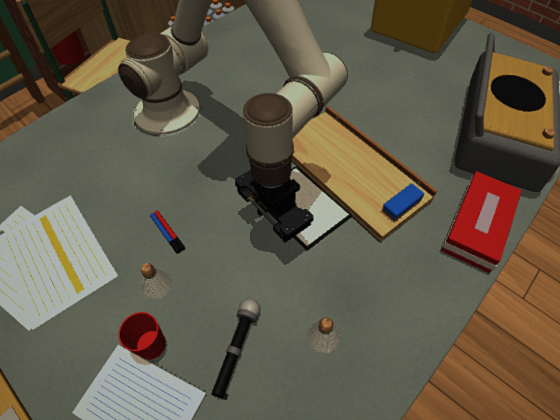

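The scene view shows the board at about (320,210), close to the riser and square to it, with the gripper behind it. Now I'll creep into contact.

play_rows --commands '[{"fingers": -1, "tx": 0, "ty": 0, "tz": 0.0016, "ax": 0, "ay": 0, "az": 0}, {"fingers": -1, "tx": 0, "ty": 0, "tz": 0.0032, "ax": 0, "ay": 0, "az": 0}, {"fingers": -1, "tx": 0, "ty": 0, "tz": 0.0048, "ax": 0, "ay": 0, "az": 0}, {"fingers": -1, "tx": 0, "ty": 0, "tz": 0.0064, "ax": 0, "ay": 0, "az": 0}, {"fingers": -1, "tx": 0, "ty": 0, "tz": 0.008, "ax": 0, "ay": 0, "az": 0}]'

```text
time_s: 6.1
tcp_pos: [0.5306, -0.0789, 0.022]
ee_rot: [[-0.003, -0.988, 0.153], [-0.001, 0.153, 0.988], [-1.0, 0.003, -0.002]]
wrist_force: [-1.9, -11.1, 2.2]
gripper_width: 1.0
```

```bash
python3 - <<'E'
from plan import *
show()
plan([((-.149,-.008,.003,0,0),3)],hold=1)
E
```

```text
t 6.1 tip [-0.1523 -0.0069  0.0029 -0.0006 -0.1088] cmd [-0.151  -0.008   0.003   0.0054  0.0025] F riser [-11.26   0.15   2.21]
[{"fingers":-1,"tx":0,"ty":0,"tz":0.0009,"ax":0,"ay":0,"az":-0},{"fingers":-1,"tx":0,"ty":0,"tz":0.0018,"ax":0,"ay":0,"az":-0},{"fingers":-1,"tx":0,"ty":0,"tz":0.0027,"ax":0,"ay":0,"az":-0},{"fingers":-1,"tx":0,"ty":0,"tz":0.0027,"ax":0,"ay":0,"az":-0}]
```

```bash
cat >> plan.py <<'E'
def arc(th,push=.0015,x90=-.0125,z0=.003,y=-.008,tilt=0):
    t=np.radians(th); return (x90-.140*np.cos(t)+push,y,z0+.140*np.sin(t)+.005*t,0,tilt)
E
python3 - <<'E'
from plan import *
p,R=pose((-.151,-.008,.003,0,0));np.savez('cmd.npz',p=p,R=R)
show()
plan([(arc(t),1) for t in(1.5,3.5,5.5,7.5,9.5)])
E
```

```text
t 6.1 tip [-0.1523 -0.0069  0.0029 -0.0006 -0.1088] cmd [-0.151 -0.008  0.003 -0.     0.   ] F riser [-11.26   0.15   2.21]
[{"fingers":-1,"tx":-0.0051,"ty":-0,"tz":0.0001,"ax":0,"ay":0,"az":0},{"fingers":-1,"tx":-0.0118,"ty":-0,"tz":0.0003,"ax":0,"ay":0,"az":0},{"fingers":-1,"tx":-0.0185,"ty":0,"tz":0.0009,"ax":0,"ay":0,"az":0},{"fingers":-1,"tx":-0.0252,"ty":-0,"tz":0.0016,"ax":0,"ay":0,"az":0},{"fingers":-1,"tx":-0.0319,"ty":-0,"tz":0.0026,"ax":0,"ay":0,"az":0}]
```

play_rows --commands '[{"fingers": -1, "tx": -0.0051, "ty": 0, "tz": 0.0001, "ax": 0, "ay": 0, "az": 0}, {"fingers": -1, "tx": -0.0118, "ty": 0, "tz": 0.0003, "ax": 0, "ay": 0, "az": 0}, {"fingers": -1, "tx": -0.0185, "ty": 0, "tz": 0.0009, "ax": 0, "ay": 0, "az": 0}, {"fingers": -1, "tx": -0.0252, "ty": 0, "tz": 0.0016, "ax": 0, "ay": 0, "az": 0}, {"fingers": -1, "tx": -0.0319, "ty": 0, "tz": 0.0026, "ax": 0, "ay": 0, "az": 0}]'

```text
time_s: 6.52
tcp_pos: [0.5308, -0.0773, 0.0457]
ee_rot: [[-0.003, -0.988, 0.154], [-0.001, 0.154, 0.988], [-1.0, 0.003, -0.002]]
wrist_force: [-1.4, -8.3, 0.8]
gripper_width: 0.997
```

```bash
python3 - <<'E'
from h import *
from plan import *
show()
c=shot('scene'); i=c['image'][130:290,200:440,::-1]
cv2.imwrite('pics/s3.png',cv2.resize(i,None,fx=3,fy=3,interpolation=cv2.INTER_CUBIC))
plan([(arc(t),1) for t in(12,14.5,17,19.5,22)])
E
```

```text
t 6.52 tip [-0.1506 -0.0068  0.0266 -0.0496 -0.108 ] cmd [-0.149  -0.008   0.0269 -0.      0.    ] F riser [-8.41  0.12  0.79]
[{"fingers":-1,"tx":-0.0083,"ty":0,"tz":0.0015,"ax":0,"ay":0,"az":0},{"fingers":-1,"tx":-0.0165,"ty":0,"tz":0.0033,"ax":0,"ay":0,"az":0},{"fingers":-1,"tx":-0.0247,"ty":0,"tz":0.0056,"ax":0,"ay":0,"az":0},{"fingers":-1,"tx":-0.0327,"ty":0,"tz":0.0081,"ax":0,"ay":0,"az":0},{"fingers":-1,"tx":-0.0406,"ty":0,"tz":0.011,"ax":0,"ay":0,"az":0}]
```

View pics/s3.png

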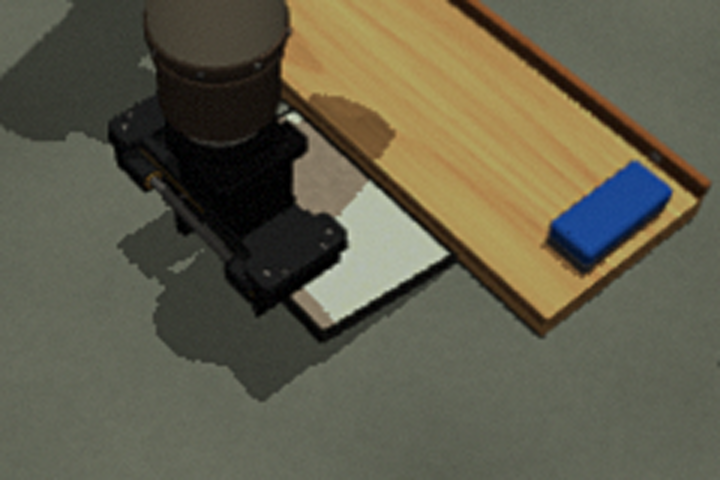

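The crop shows the near edge (around (320,335)) lifted off the desk, with shadow beneath it and the far edge against the riser. Force is about 8 N. I'll go on.

play_rows --commands '[{"fingers": -1, "tx": -0.0083, "ty": 0, "tz": 0.0015, "ax": 0, "ay": 0, "az": 0}, {"fingers": -1, "tx": -0.0165, "ty": 0, "tz": 0.0033, "ax": 0, "ay": 0, "az": 0}, {"fingers": -1, "tx": -0.0247, "ty": 0, "tz": 0.0056, "ax": 0, "ay": 0, "az": 0}, {"fingers": -1, "tx": -0.0327, "ty": 0, "tz": 0.0081, "ax": 0, "ay": 0, "az": 0}, {"fingers": -1, "tx": -0.0406, "ty": 0, "tz": 0.011, "ax": 0, "ay": 0, "az": 0}]'

```text
time_s: 6.98
tcp_pos: [0.5322, -0.0693, 0.0766]
ee_rot: [[-0.003, -0.988, 0.154], [-0.002, 0.154, 0.988], [-1.0, 0.003, -0.002]]
wrist_force: [-1.7, -8.2, 1.8]
gripper_width: 0.996
```

```bash
python3 - <<'E'
from h import *
from plan import *
show()
plan([(arc(t),1) for t in(24.5,27,29.5,32,34.5)])
plan([(arc(t),1) for t in(37,39.5,42,44.5,47)])
E
```

```text
t 6.98 tip [-0.1426 -0.007   0.0575 -0.045  -0.134 ] cmd [-0.1408 -0.008   0.0574 -0.      0.    ] F riser [-8.4   0.37  1.78]
[{"fingers":-1,"tx":-0.0078,"ty":0,"tz":0.0032,"ax":0,"ay":0,"az":0},{"fingers":-1,"tx":-0.0154,"ty":0,"tz":0.0067,"ax":0,"ay":0,"az":0},{"fingers":-1,"tx":-0.0229,"ty":0,"tz":0.0106,"ax":0,"ay":0,"az":0},{"fingers":-1,"tx":-0.0301,"ty":0,"tz":0.0148,"ax":0,"ay":0,"az":0},{"fingers":-1,"tx":-0.0372,"ty":0,"tz":0.0192,"ax":0,"ay":0,"az":0}]
[{"fingers":-1,"tx":-0.0069,"ty":0,"tz":0.0048,"ax":0,"ay":0,"az":0},{"fingers":-1,"tx":-0.0136,"ty":0,"tz":0.0098,"ax":0,"ay":0,"az":0},{"fingers":-1,"tx":-0.0201,"ty":0,"tz":0.0151,"ax":0,"ay":0,"az":0},{"fingers":-1,"tx":-0.0263,"ty":-0,"tz":0.0207,"ax":0,"ay":0,"az":0},{"fingers":-1,"tx":-0.0323,"ty":0,"tz":0.0266,"ax":0,"ay":0,"az":0}]
```

play_rows --commands '[{"fingers": -1, "tx": -0.0078, "ty": 0, "tz": 0.0032, "ax": 0, "ay": 0, "az": 0}, {"fingers": -1, "tx": -0.0154, "ty": 0, "tz": 0.0067, "ax": 0, "ay": 0, "az": 0}, {"fingers": -1, "tx": -0.0229, "ty": 0, "tz": 0.0106, "ax": 0, "ay": 0, "az": 0}, {"fingers": -1, "tx": -0.0301, "ty": 0, "tz": 0.0148, "ax": 0, "ay": 0, "az": 0}, {"fingers": -1, "tx": -0.0372, "ty": 0, "tz": 0.0192, "ax": 0, "ay": 0, "az": 0}]'

```text
time_s: 7.4
tcp_pos: [0.5351, -0.0543, 0.1047]
ee_rot: [[-0.001, -0.988, 0.154], [-0.001, 0.154, 0.988], [-1.0, 0.001, -0.001]]
wrist_force: [-1.4, -4.2, 2.0]
gripper_width: 0.997
```

```bash
python3 - <<'E'
from h import *
from plan import *
# cmd currently ahead; judge vs arc(34.5)
s,p,R=sensed();print(np.round(inv(p,R),4),np.round(arc(34.5),4),np.round(RR.T@s['wrist_force'],2))
E
```

```text
[-0.1273 -0.0076  0.0857 -0.0405 -0.0668] [-0.1264 -0.008   0.0853  0.      0.    ] [-4.38  0.76  2.03]
```

play_rows --commands '[{"fingers": -1, "tx": -0.0069, "ty": 0, "tz": 0.0048, "ax": 0, "ay": 0, "az": 0}, {"fingers": -1, "tx": -0.0136, "ty": 0, "tz": 0.0098, "ax": 0, "ay": 0, "az": 0}, {"fingers": -1, "tx": -0.0201, "ty": 0, "tz": 0.0151, "ax": 0, "ay": 0, "az": 0}, {"fingers": -1, "tx": -0.0263, "ty": 0, "tz": 0.0207, "ax": 0, "ay": 0, "az": 0}, {"fingers": -1, "tx": -0.0323, "ty": 0, "tz": 0.0266, "ax": 0, "ay": 0, "az": 0}]'

```text
time_s: 7.82
tcp_pos: [0.5387, -0.0336, 0.1291]
ee_rot: [[0.0, -0.988, 0.153], [-0.0, 0.153, 0.988], [-1.0, -0.0, -0.0]]
wrist_force: [-1.8, -3.0, 3.2]
gripper_width: 0.997
```

```bash
python3 - <<'E'
from h import *
from plan import *
show()
c=shot('scene'); i=c['image'][90:290,200:440,::-1]
cv2.imwrite('pics/s4.png',cv2.resize(i,None,fx=3,fy=3,interpolation=cv2.INTER_CUBIC))
plan([(arc(t),1) for t in(49.5,52,54.5,57,59.5)])
plan([(arc(t),1) for t in(62,64.5,67,69.5,72)])
E
```

```text
t 7.82 tip [-0.1063 -0.008   0.1101 -0.0061 -0.0068] cmd [-0.1064 -0.008   0.1095 -0.      0.    ] F riser [-3.28  1.36  3.18]
[{"fingers":-1,"tx":-0.0057,"ty":-0,"tz":0.006,"ax":0,"ay":0,"az":0},{"fingers":-1,"tx":-0.0111,"ty":0,"tz":0.0123,"ax":0,"ay":0,"az":0},{"fingers":-1,"tx":-0.0163,"ty":-0,"tz":0.0189,"ax":0,"ay":0,"az":0},{"fingers":-1,"tx":-0.0212,"ty":-0,"tz":0.0256,"ax":0,"ay":0,"az":0},{"fingers":-1,"tx":-0.0258,"ty":0,"tz":0.0325,"ax":0,"ay":0,"az":0}]
[{"fingers":-1,"tx":-0.0042,"ty":-0,"tz":0.0071,"ax":0,"ay":0,"az":0},{"fingers":-1,"tx":-0.0082,"ty":0,"tz":0.0144,"ax":0,"ay":0,"az":0},{"fingers":-1,"tx":-0.0118,"ty":0,"tz":0.0218,"ax":0,"ay":0,"az":0},{"fingers":-1,"tx":-0.0151,"ty":-0,"tz":0.0294,"ax":0,"ay":0,"az":0},{"fingers":-1,"tx":-0.0181,"ty":0,"tz":0.0371,"ax":0,"ay":0,"az":0}]
```

View pics/s4.png

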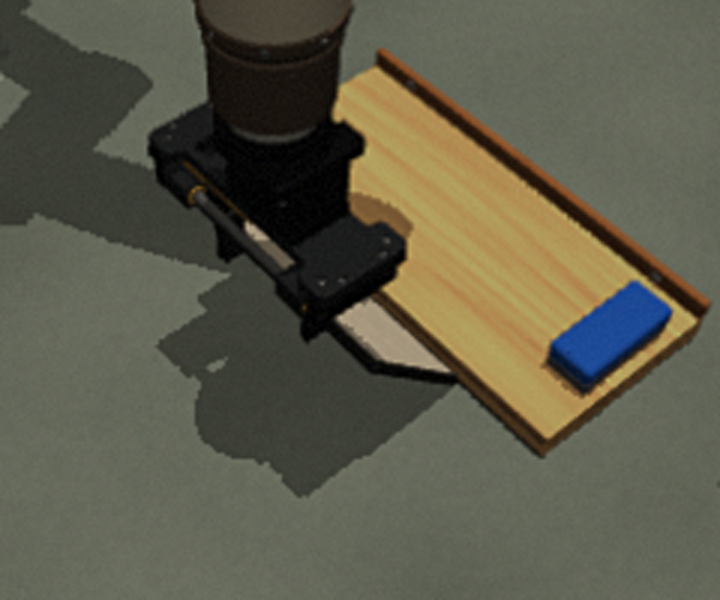

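The board is tilted about 45°, with its lifted corner at (375,365) and its far edge still in the riser/desk corner. I'll continue up the arc.

play_rows --commands '[{"fingers": -1, "tx": -0.0057, "ty": 0, "tz": 0.006, "ax": 0, "ay": 0, "az": 0}, {"fingers": -1, "tx": -0.0111, "ty": 0, "tz": 0.0123, "ax": 0, "ay": 0, "az": 0}, {"fingers": -1, "tx": -0.0163, "ty": 0, "tz": 0.0189, "ax": 0, "ay": 0, "az": 0}, {"fingers": -1, "tx": -0.0212, "ty": 0, "tz": 0.0256, "ax": 0, "ay": 0, "az": 0}, {"fingers": -1, "tx": -0.0258, "ty": 0, "tz": 0.0325, "ax": 0, "ay": 0, "az": 0}]'

```text
time_s: 8.28
tcp_pos: [0.543, -0.0087, 0.1481]
ee_rot: [[0.001, -0.988, 0.153], [0.001, 0.153, 0.988], [-1.0, -0.001, 0.001]]
wrist_force: [-0.6, -0.7, 0.7]
gripper_width: 1.001
```

play_rows --commands '[{"fingers": -1, "tx": -0.0042, "ty": 0, "tz": 0.0071, "ax": 0, "ay": 0, "az": 0}, {"fingers": -1, "tx": -0.0082, "ty": 0, "tz": 0.0144, "ax": 0, "ay": 0, "az": 0}, {"fingers": -1, "tx": -0.0118, "ty": 0, "tz": 0.0218, "ax": 0, "ay": 0, "az": 0}, {"fingers": -1, "tx": -0.0151, "ty": 0, "tz": 0.0294, "ax": 0, "ay": 0, "az": 0}, {"fingers": -1, "tx": -0.0181, "ty": 0, "tz": 0.0371, "ax": 0, "ay": 0, "az": 0}]'

```text
time_s: 8.7
tcp_pos: [0.5469, 0.0186, 0.1616]
ee_rot: [[0.0, -0.988, 0.153], [0.001, 0.153, 0.988], [-1.0, -0.0, 0.001]]
wrist_force: [-0.2, 0.2, 0.4]
gripper_width: 1.002
```

```bash
python3 - <<'E'
from h import *
from plan import *
show()
c=shot('scene'); i=c['image'][90:290,200:440,::-1]
cv2.imwrite('pics/s5.png',cv2.resize(i,None,fx=3,fy=3,interpolation=cv2.INTER_CUBIC))
plan([(arc(t),1) for t in(74,76.5,79,81.5,84)])
E
```

```text
t 8.7 tip [-0.0534 -0.0081  0.1426  0.0067  0.0321] cmd [-0.0542 -0.008   0.1424 -0.      0.    ] F riser [0.18 0.27 0.4 ]
[{"fingers":-1,"tx":-0.0021,"ty":0,"tz":0.0062,"ax":0,"ay":0,"az":0},{"fingers":-1,"tx":-0.0045,"ty":-0,"tz":0.0141,"ax":0,"ay":0,"az":0},{"fingers":-1,"tx":-0.0065,"ty":0,"tz":0.022,"ax":0,"ay":0,"az":0},{"fingers":-1,"tx":-0.0082,"ty":0,"tz":0.0301,"ax":0,"ay":0,"az":0},{"fingers":-1,"tx":-0.0095,"ty":0,"tz":0.0382,"ax":0,"ay":0,"az":0}]
```

View pics/s5.png

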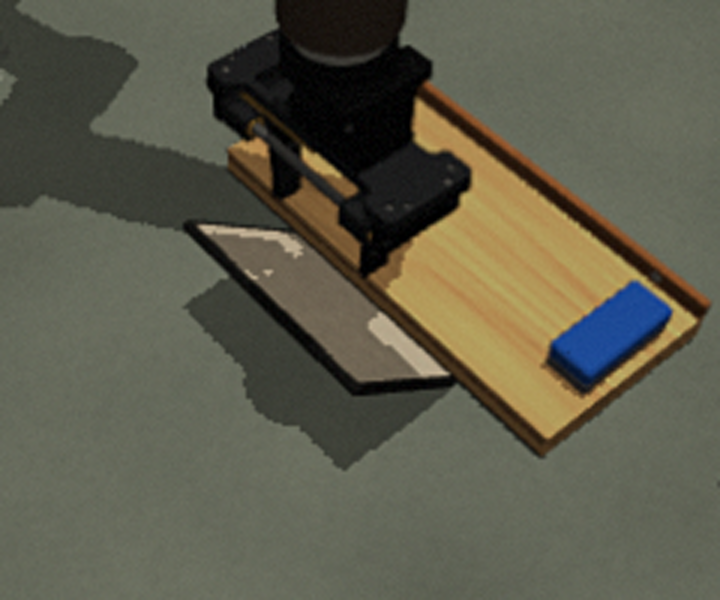

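The top edge slipped off the fingertips between 47° and 72°. The rim rolled off the tip because contact began only about 2 mm from it, and the board is now dropping back in front of the riser. I'll back off, re-measure and retry with the contact farther up the fingers.

```bash
python3 - <<'E'
from plan import *
p,R=pose((-.0542,-.008,.1424,0,0));np.savez('cmd.npz',p=p,R=R)
plan([((-.215,-.008,.13,0,-15),5)])
E
```

```text
[{"fingers":-1,"tx":0.0027,"ty":-0,"tz":-0.0415,"ax":-0,"ay":0.0167,"az":-0},{"fingers":-1,"tx":0.0054,"ty":0,"tz":-0.083,"ax":0,"ay":0.0333,"az":-0},{"fingers":-1,"tx":0.0083,"ty":-0,"tz":-0.1245,"ax":-0,"ay":0.05,"az":0},{"fingers":-1,"tx":0.0111,"ty":-0,"tz":-0.166,"ax":-0,"ay":0.0667,"az":0},{"fingers":-1,"tx":0.0141,"ty":-0,"tz":-0.2074,"ax":0,"ay":0.0833,"az":-0}]
```

play_rows --commands '[{"fingers": -1, "tx": 0.0027, "ty": 0, "tz": -0.0415, "ax": 0, "ay": 0.0167, "az": 0}, {"fingers": -1, "tx": 0.0054, "ty": 0, "tz": -0.083, "ax": 0, "ay": 0.0333, "az": 0}, {"fingers": -1, "tx": 0.0083, "ty": 0, "tz": -0.1245, "ax": 0, "ay": 0.05, "az": 0}, {"fingers": -1, "tx": 0.0111, "ty": 0, "tz": -0.166, "ax": 0, "ay": 0.0667, "az": 0}, {"fingers": -1, "tx": 0.0141, "ty": 0, "tz": -0.2074, "ax": 0, "ay": 0.0833, "az": 0}]'

```text
time_s: 9.17
tcp_pos: [0.5229, -0.1369, 0.1509]
ee_rot: [[-0.039, -0.988, 0.147], [-0.258, 0.152, 0.954], [-0.965, -0.001, -0.261]]
wrist_force: [-0.2, 0.0, 0.6]
gripper_width: 0.999
```

```bash
python3 - <<'E'
from h import *
from plan import *
show()
c=shot('scene','s6.png')
t=shot('top')
both=np.hstack([c['image'][100:300,180:460],t['image'][120:320,90:370]])[:,:,::-1]
cv2.imwrite('pics/b6.png',cv2.resize(both,(800,286)))
for n,c in(('scene',c),('top',t)):
    q=spotter.silhouettes('board_mid',c)
    if q: print(n,q[0]['score'],poly_fit(c,q[0]['region'],lambda p:box(p,-.075,.075,-.105,.105,0,.01),[.535,.005,1.417]))
E
```

```text
t 9.17 tip [-2.16000e-01 -8.20000e-03  1.30100e-01  4.11000e-02 -1.51064e+01] cmd [-2.1500e-01 -8.0000e-03  1.3000e-01 -0.0000e+00 -1.4994e+01] F riser [0.02 0.16 0.57]
scene 0.83 (array([ 0.53787201, -0.00346926,  1.43752364]), np.float64(8.066142476573411))
top 0.85 (array([ 0.53963532, -0.00308824,  1.4179551 ]), np.float64(10.271254031369395))
```

View pics/b6.png

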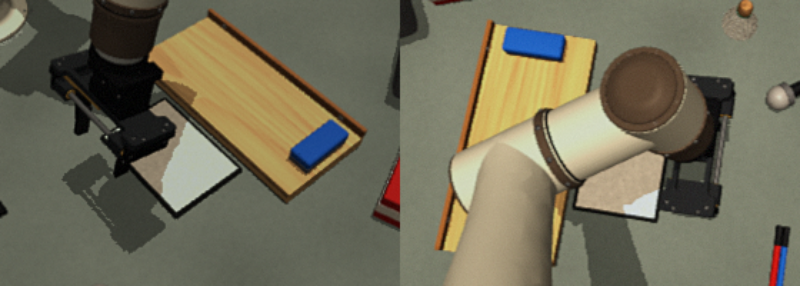

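The board lies flat and square again, about 10 mm off the riser, and nothing else has moved. Retry: fingers tilted -15°, tips 1 mm above the desk.

```bash
python3 - <<'E'
from plan import *
plan([((-.19,-.006,.03,0,-15),3),((-.185,-.006,.001,0,-15),2)])
plan([((-.158,-.006,.001,0,-15),5)])
plan([((-.152,-.006,.001,0,-15),4)],hold=1)
E
```

```text
[{"fingers":-1,"tx":0.0401,"ty":0.0009,"tz":0.0222,"ax":-0,"ay":0,"az":-0},{"fingers":-1,"tx":0.0801,"ty":0.0018,"tz":0.0445,"ax":-0,"ay":0,"az":-0},{"fingers":-1,"tx":0.1202,"ty":0.0027,"tz":0.0667,"ax":-0,"ay":0,"az":-0},{"fingers":-1,"tx":0.138,"ty":0.0027,"tz":0.0749,"ax":-0,"ay":0,"az":-0},{"fingers":-1,"tx":0.1558,"ty":0.0027,"tz":0.0831,"ax":-0,"ay":0,"az":-0}]
[{"fingers":-1,"tx":-0.0019,"ty":-0,"tz":0.007,"ax":0,"ay":0,"az":0},{"fingers":-1,"tx":-0.0037,"ty":-0,"tz":0.0139,"ax":-0,"ay":0,"az":0},{"fingers":-1,"tx":-0.0056,"ty":-0,"tz":0.0209,"ax":-0,"ay":0,"az":-0},{"fingers":-1,"tx":-0.0074,"ty":-0,"tz":0.0278,"ax":0,"ay":0,"az":0},{"fingers":-1,"tx":-0.0093,"ty":-0,"tz":0.0348,"ax":-0,"ay":0,"az":-0}]
[{"fingers":-1,"tx":-0.0005,"ty":-0,"tz":0.0019,"ax":-0,"ay":0,"az":0},{"fingers":-1,"tx":-0.001,"ty":-0,"tz":0.0039,"ax":-0,"ay":0,"az":0},{"fingers":-1,"tx":-0.0016,"ty":-0,"tz":0.0058,"ax":0,"ay":0,"az":-0},{"fingers":-1,"tx":-0.0021,"ty":-0,"tz":0.0077,"ax":-0,"ay":0,"az":-0},{"fingers":-1,"tx":-0.0021,"ty":-0,"tz":0.0077,"ax":-0,"ay":0,"az":-0}]
```

play_rows --commands '[{"fingers": -1, "tx": 0.0401, "ty": 0.0009, "tz": 0.0222, "ax": 0, "ay": 0, "az": 0}, {"fingers": -1, "tx": 0.0801, "ty": 0.0018, "tz": 0.0445, "ax": 0, "ay": 0, "az": 0}, {"fingers": -1, "tx": 0.1202, "ty": 0.0027, "tz": 0.0667, "ax": 0, "ay": 0, "az": 0}, {"fingers": -1, "tx": 0.138, "ty": 0.0027, "tz": 0.0749, "ax": 0, "ay": 0, "az": 0}, {"fingers": -1, "tx": 0.1558, "ty": 0.0027, "tz": 0.0831, "ax": 0, "ay": 0, "az": 0}]'

```text
time_s: 9.78
tcp_pos: [0.5258, -0.1046, 0.0206]
ee_rot: [[-0.04, -0.988, 0.146], [-0.256, 0.151, 0.955], [-0.966, 0.001, -0.259]]
wrist_force: [-2.0, 3.3, 24.0]
gripper_width: 1.004
```

play_rows --commands '[{"fingers": -1, "tx": -0.0019, "ty": 0, "tz": 0.007, "ax": 0, "ay": 0, "az": 0}, {"fingers": -1, "tx": -0.0037, "ty": 0, "tz": 0.0139, "ax": 0, "ay": 0, "az": 0}, {"fingers": -1, "tx": -0.0056, "ty": 0, "tz": 0.0209, "ax": 0, "ay": 0, "az": 0}, {"fingers": -1, "tx": -0.0074, "ty": 0, "tz": 0.0278, "ax": 0, "ay": 0, "az": 0}, {"fingers": -1, "tx": -0.0093, "ty": 0, "tz": 0.0348, "ax": 0, "ay": 0, "az": 0}]'

```text
time_s: 10.2
tcp_pos: [0.5298, -0.0786, 0.0222]
ee_rot: [[-0.039, -0.988, 0.148], [-0.256, 0.153, 0.955], [-0.966, -0.0, -0.259]]
wrist_force: [0.3, -1.9, -0.2]
gripper_width: 1.0
```

play_rows --commands '[{"fingers": -1, "tx": -0.0005, "ty": 0, "tz": 0.0019, "ax": 0, "ay": 0, "az": 0}, {"fingers": -1, "tx": -0.001, "ty": 0, "tz": 0.0039, "ax": 0, "ay": 0, "az": 0}, {"fingers": -1, "tx": -0.0016, "ty": 0, "tz": 0.0058, "ax": 0, "ay": 0, "az": 0}, {"fingers": -1, "tx": -0.0021, "ty": 0, "tz": 0.0077, "ax": 0, "ay": 0, "az": 0}, {"fingers": -1, "tx": -0.0021, "ty": 0, "tz": 0.0077, "ax": 0, "ay": 0, "az": 0}]'

```text
time_s: 10.62
tcp_pos: [0.53, -0.0749, 0.0222]
ee_rot: [[-0.042, -0.988, 0.149], [-0.258, 0.154, 0.954], [-0.965, 0.002, -0.261]]
wrist_force: [1.4, -8.8, 0.5]
gripper_width: 1.001
```

```bash
cat >> plan.py <<'E'
XF=-.0073
def arc2(th,push,al=-15,d=None,y=-.006,d0=.0055):
    """tip corner for board at angle th, finger tilt al, rim contact d from the tip, push along the slab towards the pivot"""
    t,a=np.radians([th,al])
    if d is None: d=d0-.005*t
    c=np.array([XF-.14*np.cos(t),.005+.14*np.sin(t)])
    tip=c-.005*np.array([np.cos(a),np.sin(a)])+d*np.array([np.sin(a),-np.cos(a)])+push*np.array([np.cos(t),-np.sin(t)])
    return (tip[0],y,tip[1],0,al)
E
python3 - <<'E'
from plan import *
show(); print(arc2(0,.0015))
E
```

```text
t 10.62 tip [-1.53700e-01 -5.70000e-03  1.40000e-03 -7.12000e-02 -1.51405e+01] cmd [-1.5200e-01 -6.0000e-03  1.0000e-03 -0.0000e+00 -1.4994e+01] F riser [-8.49 -2.76  0.46]
(np.float64(-0.1520531338795092), -0.006, np.float64(0.000981503180922728), 0, -15)
```

```bash
python3 - <<'E'
from plan import *
plan([(arc2(t,.0017),1) for t in(1.5,3.5,6,8.5,11)])
plan([(arc2(t,.0016),1) for t in(13.5,16,18.5,21,23.5)])
E
```

```text
[{"fingers":-1,"tx":-0.0048,"ty":-0,"tz":-0.001,"ax":-0,"ay":0,"az":-0},{"fingers":-1,"tx":-0.0114,"ty":-0,"tz":-0.0024,"ax":-0,"ay":0,"az":-0},{"fingers":-1,"tx":-0.0196,"ty":-0,"tz":-0.0038,"ax":-0,"ay":0,"az":-0},{"fingers":-1,"tx":-0.0278,"ty":-0,"tz":-0.0049,"ax":-0,"ay":0,"az":-0},{"fingers":-1,"tx":-0.0361,"ty":-0,"tz":-0.0056,"ax":-0,"ay":0,"az":-0}]
[{"fingers":-1,"tx":-0.0084,"ty":-0,"tz":-0.0005,"ax":-0,"ay":0,"az":-0},{"fingers":-1,"tx":-0.0167,"ty":-0,"tz":-0.0006,"ax":-0,"ay":0,"az":-0},{"fingers":-1,"tx":-0.025,"ty":-0,"tz":-0.0002,"ax":-0,"ay":0,"az":-0},{"fingers":-1,"tx":-0.0334,"ty":-0,"tz":0.0004,"ax":-0,"ay":0,"az":-0},{"fingers":-1,"tx":-0.0416,"ty":-0,"tz":0.0014,"ax":-0,"ay":0,"az":-0}]
```

play_rows --commands '[{"fingers": -1, "tx": -0.0048, "ty": 0, "tz": -0.001, "ax": 0, "ay": 0, "az": 0}, {"fingers": -1, "tx": -0.0114, "ty": 0, "tz": -0.0024, "ax": 0, "ay": 0, "az": 0}, {"fingers": -1, "tx": -0.0196, "ty": 0, "tz": -0.0038, "ax": 0, "ay": 0, "az": 0}, {"fingers": -1, "tx": -0.0278, "ty": 0, "tz": -0.0049, "ax": 0, "ay": 0, "az": 0}, {"fingers": -1, "tx": -0.0361, "ty": 0, "tz": -0.0056, "ax": 0, "ay": 0, "az": 0}]'

```text
time_s: 11.03
tcp_pos: [0.5301, -0.0722, 0.0495]
ee_rot: [[-0.042, -0.988, 0.149], [-0.258, 0.155, 0.954], [-0.965, 0.002, -0.261]]
wrist_force: [2.1, -8.7, -0.5]
gripper_width: 0.999
```

play_rows --commands '[{"fingers": -1, "tx": -0.0084, "ty": 0, "tz": -0.0005, "ax": 0, "ay": 0, "az": 0}, {"fingers": -1, "tx": -0.0167, "ty": 0, "tz": -0.0006, "ax": 0, "ay": 0, "az": 0}, {"fingers": -1, "tx": -0.025, "ty": 0, "tz": -0.0002, "ax": 0, "ay": 0, "az": 0}, {"fingers": -1, "tx": -0.0334, "ty": 0, "tz": 0.0004, "ax": 0, "ay": 0, "az": 0}, {"fingers": -1, "tx": -0.0416, "ty": 0, "tz": 0.0014, "ax": 0, "ay": 0, "az": 0}]'

```text
time_s: 11.45
tcp_pos: [0.5315, -0.0636, 0.0798]
ee_rot: [[-0.042, -0.988, 0.149], [-0.259, 0.154, 0.954], [-0.965, 0.002, -0.262]]
wrist_force: [1.6, -10.1, 3.0]
gripper_width: 0.999
```

```bash
python3 - <<'E'
from plan import *
show()
plan([(arc2(t,.0016),1) for t in(26,28.5,31,33.5,36)])
plan([(arc2(t,.0016),1) for t in(38.5,41,43.5,46,48)])
E
```

```text
t 11.45 tip [-1.42300e-01 -5.50000e-03  5.90000e-02 -7.30000e-02 -1.51922e+01] cmd [-1.4000e-01 -6.0000e-03  5.8100e-02 -0.0000e+00 -1.4994e+01] F riser [-9.72 -3.12  3.  ]
[{"fingers":-1,"tx":-0.0083,"ty":-0,"tz":0.0014,"ax":-0,"ay":0,"az":-0},{"fingers":-1,"tx":-0.0164,"ty":-0,"tz":0.0031,"ax":-0,"ay":0,"az":-0},{"fingers":-1,"tx":-0.0245,"ty":-0,"tz":0.0052,"ax":-0,"ay":0,"az":-0},{"fingers":-1,"tx":-0.0325,"ty":-0,"tz":0.0076,"ax":-0,"ay":0,"az":-0},{"fingers":-1,"tx":-0.0403,"ty":-0,"tz":0.0103,"ax":-0,"ay":0,"az":-0}]
[{"fingers":-1,"tx":-0.0078,"ty":-0,"tz":0.003,"ax":-0,"ay":0,"az":-0},{"fingers":-1,"tx":-0.0154,"ty":-0,"tz":0.0064,"ax":-0,"ay":0,"az":-0},{"fingers":-1,"tx":-0.0228,"ty":-0,"tz":0.0101,"ax":-0,"ay":0,"az":-0},{"fingers":-1,"tx":-0.0301,"ty":-0,"tz":0.0141,"ax":-0,"ay":0,"az":-0},{"fingers":-1,"tx":-0.0358,"ty":-0,"tz":0.0175,"ax":-0,"ay":0,"az":-0}]
```

play_rows --commands '[{"fingers": -1, "tx": -0.0083, "ty": 0, "tz": 0.0014, "ax": 0, "ay": 0, "az": 0}, {"fingers": -1, "tx": -0.0164, "ty": 0, "tz": 0.0031, "ax": 0, "ay": 0, "az": 0}, {"fingers": -1, "tx": -0.0245, "ty": 0, "tz": 0.0052, "ax": 0, "ay": 0, "az": 0}, {"fingers": -1, "tx": -0.0325, "ty": 0, "tz": 0.0076, "ax": 0, "ay": 0, "az": 0}, {"fingers": -1, "tx": -0.0403, "ty": 0, "tz": 0.0103, "ax": 0, "ay": 0, "az": 0}]'

```text
time_s: 11.87
tcp_pos: [0.5338, -0.0483, 0.1072]
ee_rot: [[-0.042, -0.988, 0.149], [-0.259, 0.154, 0.954], [-0.965, 0.002, -0.262]]
wrist_force: [-0.8, -7.1, 2.5]
gripper_width: 0.995
```

play_rows --commands '[{"fingers": -1, "tx": -0.0078, "ty": 0, "tz": 0.003, "ax": 0, "ay": 0, "az": 0}, {"fingers": -1, "tx": -0.0154, "ty": 0, "tz": 0.0064, "ax": 0, "ay": 0, "az": 0}, {"fingers": -1, "tx": -0.0228, "ty": 0, "tz": 0.0101, "ax": 0, "ay": 0, "az": 0}, {"fingers": -1, "tx": -0.0301, "ty": 0, "tz": 0.0141, "ax": 0, "ay": 0, "az": 0}, {"fingers": -1, "tx": -0.0358, "ty": 0, "tz": 0.0175, "ax": 0, "ay": 0, "az": 0}]'

```text
time_s: 12.28
tcp_pos: [0.5368, -0.0288, 0.13]
ee_rot: [[-0.042, -0.988, 0.148], [-0.259, 0.154, 0.954], [-0.965, 0.002, -0.262]]
wrist_force: [-1.4, -6.0, 5.6]
gripper_width: 1.001
```

```bash
python3 - <<'E'
from plan import *
show()
E
```

```text
t 12.28 tip [-1.07100e-01 -5.40000e-03  1.09200e-01 -5.67000e-02 -1.52015e+01] cmd [-1.0510e-01 -6.0000e-03  1.0790e-01 -0.0000e+00 -1.4994e+01] F riser [-6.09  0.46  5.63]
```

```bash
python3 - <<'E'
from plan import *
A=lambda t,p:arc2(t,p,-15-(t-48),d=.0013)
plan([(A(t,.0015),1) for t in(50,52.5,55,57.5,60)])
plan([(A(t,.0014),1) for t in(62.5,65,67.5,70,72.5)])
E
```

```text
[{"fingers":-1,"tx":-0.0061,"ty":-0,"tz":0.0043,"ax":-0,"ay":0.0111,"az":-0},{"fingers":-1,"tx":-0.0134,"ty":-0,"tz":0.0102,"ax":-0,"ay":0.025,"az":-0},{"fingers":-1,"tx":-0.0204,"ty":-0,"tz":0.0163,"ax":0,"ay":0.0389,"az":0},{"fingers":-1,"tx":-0.0271,"ty":-0,"tz":0.0228,"ax":0,"ay":0.0528,"az":0},{"fingers":-1,"tx":-0.0336,"ty":-0,"tz":0.0295,"ax":-0,"ay":0.0667,"az":0}]
[{"fingers":-1,"tx":-0.0076,"ty":-0,"tz":0.0055,"ax":0,"ay":0.0139,"az":0},{"fingers":-1,"tx":-0.0148,"ty":-0,"tz":0.0114,"ax":0,"ay":0.0278,"az":0},{"fingers":-1,"tx":-0.0218,"ty":-0,"tz":0.0176,"ax":0,"ay":0.0417,"az":0},{"fingers":-1,"tx":-0.0285,"ty":-0,"tz":0.0241,"ax":0,"ay":0.0556,"az":-0},{"fingers":-1,"tx":-0.0349,"ty":-0,"tz":0.0309,"ax":0,"ay":0.0694,"az":0}]
```

play_rows --commands '[{"fingers": -1, "tx": -0.0061, "ty": 0, "tz": 0.0043, "ax": 0, "ay": 0.0111, "az": 0}, {"fingers": -1, "tx": -0.0134, "ty": 0, "tz": 0.0102, "ax": 0, "ay": 0.025, "az": 0}, {"fingers": -1, "tx": -0.0204, "ty": 0, "tz": 0.0163, "ax": 0, "ay": 0.0389, "az": 0}, {"fingers": -1, "tx": -0.0271, "ty": 0, "tz": 0.0228, "ax": 0, "ay": 0.0528, "az": 0}, {"fingers": -1, "tx": -0.0336, "ty": 0, "tz": 0.0295, "ax": 0, "ay": 0.0667, "az": 0}]'

```text
time_s: 12.7
tcp_pos: [0.5412, -0.001, 0.1491]
ee_rot: [[-0.072, -0.988, 0.137], [-0.454, 0.154, 0.878], [-0.888, 0.001, -0.459]]
wrist_force: [-0.6, -4.4, 4.4]
gripper_width: 1.0
```

```bash
python3 - <<'E'
from h import *
from plan import *
s,p,R=sensed();print(np.round(inv(p,R),4),np.round(arc2(60,.0015,-27,d=.0013),4),np.round(RR.T@s['wrist_force'],2),s['joints'].round(1))
c=shot('scene'); i=c['image'][90:290,200:440,::-1]
cv2.imwrite('pics/s7.png',cv2.resize(i,None,fx=3,fy=3,interpolation=cv2.INTER_CUBIC))
E
```

```text
[-8.34000e-02 -5.50000e-03  1.27800e-01 -7.48000e-02 -2.73499e+01] [-8.160e-02 -6.000e-03  1.261e-01  0.000e+00 -2.700e+01] [-4.45 -0.09  4.39] [ 27.5  23.9 -24.8  25.  -60.8 -52.5]
```

View pics/s7.png

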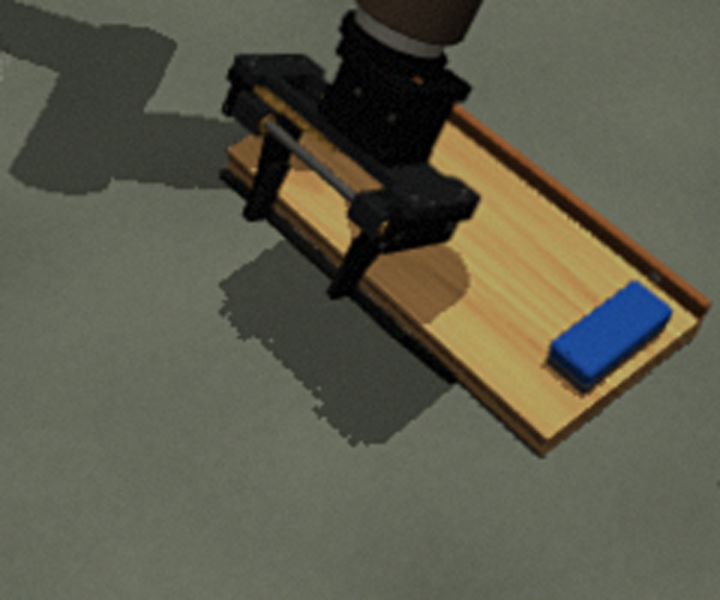

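The board is at about 60°, seen edge-on from (225,175) to (450,380), with both fingers on its top rim. I'll carry on.

play_rows --commands '[{"fingers": -1, "tx": -0.0076, "ty": 0, "tz": 0.0055, "ax": 0, "ay": 0.0139, "az": 0}, {"fingers": -1, "tx": -0.0148, "ty": 0, "tz": 0.0114, "ax": 0, "ay": 0.0278, "az": 0}, {"fingers": -1, "tx": -0.0218, "ty": 0, "tz": 0.0176, "ax": 0, "ay": 0.0417, "az": 0}, {"fingers": -1, "tx": -0.0285, "ty": 0, "tz": 0.0241, "ax": 0, "ay": 0.0556, "az": 0}, {"fingers": -1, "tx": -0.0349, "ty": 0, "tz": 0.0309, "ax": 0, "ay": 0.0694, "az": 0}]'

```text
time_s: 13.17
tcp_pos: [0.5463, 0.0315, 0.1623]
ee_rot: [[-0.099, -0.988, 0.118], [-0.633, 0.155, 0.758], [-0.768, 0.0, -0.641]]
wrist_force: [-1.9, -3.8, 6.5]
gripper_width: 0.999
```

```bash
python3 - <<'E'
from plan import *
show();A=lambda t,p:arc2(t,p,-15-(t-48),d=.0013)
plan([(A(t,.0014),1) for t in(75,77.5,80,82,84)])
E
```

```text
t 13.17 tip [-5.5200e-02 -5.5000e-03  1.4160e-01 -8.1000e-02 -3.9869e+01] cmd [-5.3700e-02 -6.0000e-03  1.3940e-01 -0.0000e+00 -3.9492e+01] F riser [-4.08  1.28  6.48]
[{"fingers":-1,"tx":-0.0075,"ty":-0,"tz":0.0056,"ax":-0,"ay":0.0139,"az":-0},{"fingers":-1,"tx":-0.0147,"ty":-0,"tz":0.0115,"ax":-0,"ay":0.0278,"az":0},{"fingers":-1,"tx":-0.0217,"ty":-0,"tz":0.0177,"ax":-0,"ay":0.0417,"az":-0},{"fingers":-1,"tx":-0.027,"ty":-0,"tz":0.0229,"ax":-0,"ay":0.0528,"az":0},{"fingers":-1,"tx":-0.0322,"ty":-0,"tz":0.0283,"ax":-0,"ay":0.0639,"az":-0}]
```

play_rows --commands '[{"fingers": -1, "tx": -0.0075, "ty": 0, "tz": 0.0056, "ax": 0, "ay": 0.0139, "az": 0}, {"fingers": -1, "tx": -0.0147, "ty": 0, "tz": 0.0115, "ax": 0, "ay": 0.0278, "az": 0}, {"fingers": -1, "tx": -0.0217, "ty": 0, "tz": 0.0177, "ax": 0, "ay": 0.0417, "az": 0}, {"fingers": -1, "tx": -0.027, "ty": 0, "tz": 0.0229, "ax": 0, "ay": 0.0528, "az": 0}, {"fingers": -1, "tx": -0.0322, "ty": 0, "tz": 0.0283, "ax": 0, "ay": 0.0639, "az": 0}]'

```text
time_s: 13.58
tcp_pos: [0.5514, 0.0634, 0.1678]
ee_rot: [[-0.12, -0.988, 0.096], [-0.772, 0.154, 0.617], [-0.624, -0.0, -0.781]]
wrist_force: [-2.0, -1.3, 9.1]
gripper_width: 0.999
```

```bash
cat >> plan.py <<'E'
def lean(dl,push,al,d,y=-.006):
    t,a=np.radians([dl,al]);L=np.array([XF+.005,.028])
    c=L+.117*np.array([np.sin(t),np.cos(t)])+.005*np.array([-np.cos(t),np.sin(t)])
    tip=c-.005*np.array([np.cos(a),np.sin(a)])+d*np.array([np.sin(a),-np.cos(a)])-push*np.array([np.sin(t),np.cos(t)])
    return (tip[0],y,tip[1],0,al)
E
python3 - <<'E'
from plan import *
show();print(arc2(90,0,-57,d=.0013),lean(0,0,-57,.0013))
s=sensed()[0];print(s['joints'].round(1))
A=lambda t,p:arc2(t,p,-15-(t-48),d=.0013)
np.savez('bak.npz',**np.load('cmd.npz'))
plan([(A(86,.0013),1),(A(88,.0012),1),(A(90,.001),1),(lean(2,.0008,-58,.0013),1),(lean(4,.0008,-58,.0013),1)])
plan([(lean(t,.0005,-58,.0015),1) for t in(6,8,10,12,14)])
E
```

```text
t 13.58 tip [-2.69000e-02 -5.70000e-03  1.48500e-01 -5.36000e-02 -5.13864e+01] cmd [-2.6000e-02 -6.0000e-03  1.4590e-01 -0.0000e+00 -5.0994e+01] F riser [-1.6   1.78  9.09]
(np.float64(-0.011113466913404195), -0.006, np.float64(0.14848532209420762), 0, -57) (np.float64(-0.011113466913404186), -0.006, np.float64(0.14848532209420762), 0, -57)
[ 37.9  33.7 -19.   32.8 -81.2 -65.2]
[{"fingers":-1,"tx":-0.0061,"ty":-0,"tz":0.0043,"ax":0,"ay":0.0111,"az":0},{"fingers":-1,"tx":-0.012,"ty":-0,"tz":0.0089,"ax":0,"ay":0.0223,"az":0},{"fingers":-1,"tx":-0.0179,"ty":-0,"tz":0.0135,"ax":0,"ay":0.0334,"az":0},{"fingers":-1,"tx":-0.0226,"ty":-0,"tz":0.0171,"ax":0,"ay":0.0389,"az":0},{"fingers":-1,"tx":-0.0268,"ty":-0,"tz":0.0205,"ax":0,"ay":0.0389,"az":0}]
[{"fingers":-1,"tx":-0.0045,"ty":-0,"tz":0.0028,"ax":0,"ay":0,"az":-0},{"fingers":-1,"tx":-0.0088,"ty":-0,"tz":0.006,"ax":0,"ay":0,"az":-0},{"fingers":-1,"tx":-0.0131,"ty":-0,"tz":0.0094,"ax":0,"ay":0,"az":-0},{"fingers":-1,"tx":-0.0172,"ty":-0,"tz":0.0129,"ax":0,"ay":0,"az":-0},{"fingers":-1,"tx":-0.0212,"ty":-0,"tz":0.0166,"ax":0,"ay":0,"az":-0}]
```

play_rows --commands '[{"fingers": -1, "tx": -0.0061, "ty": 0, "tz": 0.0043, "ax": 0, "ay": 0.0111, "az": 0}, {"fingers": -1, "tx": -0.012, "ty": 0, "tz": 0.0089, "ax": 0, "ay": 0.0223, "az": 0}, {"fingers": -1, "tx": -0.0179, "ty": 0, "tz": 0.0135, "ax": 0, "ay": 0.0334, "az": 0}, {"fingers": -1, "tx": -0.0226, "ty": 0, "tz": 0.0171, "ax": 0, "ay": 0.0389, "az": 0}, {"fingers": -1, "tx": -0.0268, "ty": 0, "tz": 0.0205, "ax": 0, "ay": 0.0389, "az": 0}]'

```text
time_s: 14.0
tcp_pos: [0.5555, 0.0888, 0.168]
ee_rot: [[-0.13, -0.988, 0.08], [-0.842, 0.153, 0.518], [-0.524, -0.0, -0.852]]
wrist_force: [-1.1, -0.4, 7.5]
gripper_width: 1.0
```

```bash
python3 - <<'E'
from h import *
from plan import *
s,p,R=sensed();print(np.round(inv(p,R),4),np.round(lean(4,.0008,-58,.0013),4),np.round(RR.T@s['wrist_force'],2))
c=shot('scene'); i=c['image'][90:290,200:440,::-1]
cv2.imwrite('pics/s8.png',cv2.resize(i,None,fx=3,fy=3,interpolation=cv2.INTER_CUBIC))
E
```

```text
[-3.4000e-03 -5.8000e-03  1.4990e-01 -2.3000e-03 -5.8392e+01] [-2.900e-03 -6.000e-03  1.478e-01  0.000e+00 -5.800e+01] [-0.54  1.04  7.48]
```

View pics/s8.png

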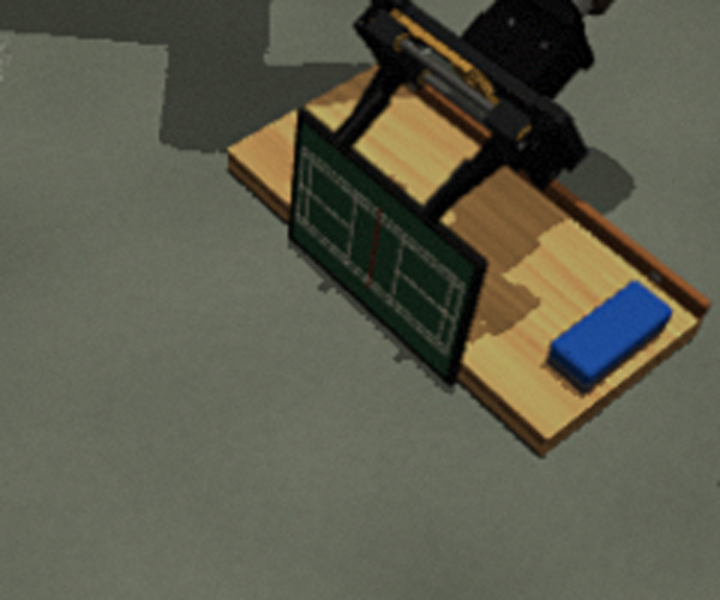

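The board stands upright against the riser front with the court facing the camera (corners about (300,110) and (455,385)). That completes step 2. Next I'll tip it over the lip and lift clear at once.

```bash
python3 - <<'E'
from plan import *
q=np.array(lean(14,.0005,-58,.0015))
up=lambda dx,dz,al:tuple(q+np.array([dx,0,dz,0,al+58]))
plan([(up(0,.038,-58),1),(up(0,.076,-58),1),(up(0,.114,-58),1),(up(0,.14,-55),1),(up(-.01,.16,-50),1)])
plan([(up(-.15,.16,0),10)])
E
```

```text
[{"fingers":-1,"tx":-0.0268,"ty":-0,"tz":-0.043,"ax":0,"ay":0,"az":-0},{"fingers":-1,"tx":-0.0537,"ty":-0,"tz":-0.0859,"ax":0,"ay":0,"az":-0},{"fingers":-1,"tx":-0.0805,"ty":-0,"tz":-0.1289,"ax":0,"ay":0,"az":-0},{"fingers":-1,"tx":-0.0982,"ty":-0,"tz":-0.1596,"ax":-0,"ay":-0.0166,"az":-0},{"fingers":-1,"tx":-0.0997,"ty":-0,"tz":-0.1914,"ax":0,"ay":-0.0444,"az":-0}]
[{"fingers":-1,"tx":0.0155,"ty":-0,"tz":-0.0142,"ax":-0,"ay":-0.0278,"az":-0},{"fingers":-1,"tx":0.0312,"ty":-0,"tz":-0.0282,"ax":-0,"ay":-0.0556,"az":-0},{"fingers":-1,"tx":0.047,"ty":-0,"tz":-0.0421,"ax":-0,"ay":-0.0833,"az":-0},{"fingers":-1,"tx":0.063,"ty":-0,"tz":-0.0559,"ax":-0,"ay":-0.1111,"az":-0},{"fingers":-1,"tx":0.0792,"ty":-0,"tz":-0.0695,"ax":0,"ay":-0.1389,"az":-0}]
[{"fingers":-1,"tx":0.0091,"ty":-0,"tz":-0.0191,"ax":0,"ay":-0.0278,"az":-0},{"fingers":-1,"tx":0.0184,"ty":-0,"tz":-0.038,"ax":0,"ay":-0.0556,"az":-0},{"fingers":-1,"tx":0.0278,"ty":-0,"tz":-0.0569,"ax":0,"ay":-0.0833,"az":-0},{"fingers":-1,"tx":0.0374,"ty":-0,"tz":-0.0756,"ax":0,"ay":-0.1111,"az":-0},{"fingers":-1,"tx":0.0472,"ty":-0,"tz":-0.0941,"ax":0,"ay":-0.1389,"az":-0}]
```

play_rows --commands '[{"fingers": -1, "tx": -0.0045, "ty": 0, "tz": 0.0028, "ax": 0, "ay": 0, "az": 0}, {"fingers": -1, "tx": -0.0088, "ty": 0, "tz": 0.006, "ax": 0, "ay": 0, "az": 0}, {"fingers": -1, "tx": -0.0131, "ty": 0, "tz": 0.0094, "ax": 0, "ay": 0, "az": 0}, {"fingers": -1, "tx": -0.0172, "ty": 0, "tz": 0.0129, "ax": 0, "ay": 0, "az": 0}, {"fingers": -1, "tx": -0.0212, "ty": 0, "tz": 0.0166, "ax": 0, "ay": 0, "az": 0}]'

```text
time_s: 14.47
tcp_pos: [0.5589, 0.1091, 0.1651]
ee_rot: [[-0.129, -0.988, 0.082], [-0.839, 0.153, 0.523], [-0.529, -0.001, -0.849]]
wrist_force: [-0.8, 0.5, 5.2]
gripper_width: 1.003
```

play_rows --commands '[{"fingers": -1, "tx": -0.0268, "ty": 0, "tz": -0.043, "ax": 0, "ay": 0, "az": 0}, {"fingers": -1, "tx": -0.0537, "ty": 0, "tz": -0.0859, "ax": 0, "ay": 0, "az": 0}, {"fingers": -1, "tx": -0.0805, "ty": 0, "tz": -0.1289, "ax": 0, "ay": 0, "az": 0}, {"fingers": -1, "tx": -0.0982, "ty": 0, "tz": -0.1596, "ax": 0, "ay": -0.0166, "az": 0}, {"fingers": -1, "tx": -0.0997, "ty": 0, "tz": -0.1914, "ax": 0, "ay": -0.0444, "az": 0}]'

```text
time_s: 14.88
tcp_pos: [0.5577, 0.0985, 0.325]
ee_rot: [[-0.114, -0.989, 0.096], [-0.755, 0.149, 0.638], [-0.645, 0.0, -0.764]]
wrist_force: [1.2, 0.2, 0.1]
gripper_width: 1.002
```

play_rows --commands '[{"fingers": -1, "tx": 0.0155, "ty": 0, "tz": -0.0142, "ax": 0, "ay": -0.0278, "az": 0}, {"fingers": -1, "tx": 0.0312, "ty": 0, "tz": -0.0282, "ax": 0, "ay": -0.0556, "az": 0}, {"fingers": -1, "tx": 0.047, "ty": 0, "tz": -0.0421, "ax": 0, "ay": -0.0833, "az": 0}, {"fingers": -1, "tx": 0.063, "ty": 0, "tz": -0.0559, "ax": 0, "ay": -0.1111, "az": 0}, {"fingers": -1, "tx": 0.0792, "ty": 0, "tz": -0.0695, "ax": 0, "ay": -0.1389, "az": 0}]'

```text
time_s: 15.3
tcp_pos: [0.5447, 0.0182, 0.3269]
ee_rot: [[-0.062, -0.988, 0.139], [-0.412, 0.152, 0.898], [-0.909, -0.002, -0.417]]
wrist_force: [1.2, -0.8, -0.2]
gripper_width: 0.997
```

play_rows --commands '[{"fingers": -1, "tx": 0.0091, "ty": 0, "tz": -0.0191, "ax": 0, "ay": -0.0278, "az": 0}, {"fingers": -1, "tx": 0.0184, "ty": 0, "tz": -0.038, "ax": 0, "ay": -0.0556, "az": 0}, {"fingers": -1, "tx": 0.0278, "ty": 0, "tz": -0.0569, "ax": 0, "ay": -0.0833, "az": 0}, {"fingers": -1, "tx": 0.0374, "ty": 0, "tz": -0.0756, "ax": 0, "ay": -0.1111, "az": 0}, {"fingers": -1, "tx": 0.0472, "ty": 0, "tz": -0.0941, "ax": 0, "ay": -0.1389, "az": 0}]'

```text
time_s: 15.72
tcp_pos: [0.5327, -0.0598, 0.3251]
ee_rot: [[0.004, -0.988, 0.152], [0.005, 0.152, 0.988], [-1.0, -0.003, 0.006]]
wrist_force: [1.3, -0.7, -0.6]
gripper_width: 0.997
```

```bash
python3 - <<'E'
from h import *
from plan import *
show()
c=shot('scene');t=shot('top')
both=np.hstack([c['image'][90:290,180:460],t['image'][120:320,90:370]])[:,:,::-1]
cv2.imwrite('pics/b9.png',cv2.resize(both,(800,286)))
for n,c in(('scene',c),('top',t)):
    q=spotter.silhouettes('board_mid',c)
    if q:
        x,e=poly_fit(c,q[0]['region'],lambda p:box(p,-.075,.075,-.105,.105,.028,.038),[.55,.11,1.417]);print(n,q[0]['score'],RR.T@(np.r_[x[:2],0]-LIP),np.degrees(x[2]-YAW),e)
E
```

```text
t 15.72 tip [-0.133  -0.0062  0.3061  0.041   0.3209] cmd [-0.1329 -0.006   0.3057  0.      0.    ] F riser [-0.46 -1.43 -0.56]
scene 0.7 [ 0.02356528 -0.00351904  0.        ] -0.5385320563861725 0.718809478473487
top 0.75 [ 0.02283544 -0.00294416  0.        ] 0.3909299127918767 7.93904490014786
```

View pics/b9.png

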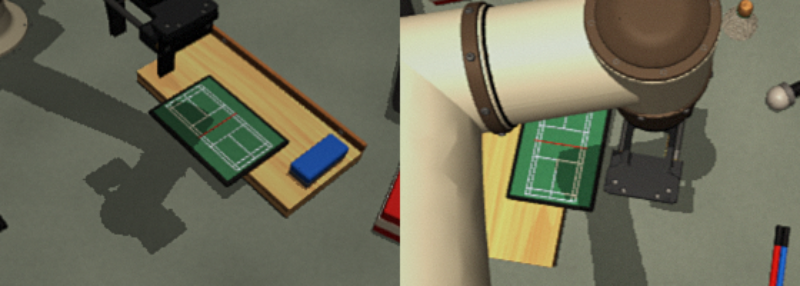

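The board lies court up on the riser, overhanging its front by about 50 mm, square (within about 0.5°) and clear of the eraser. Now I'll push it home with both fingertips just above the riser top.

```bash
python3 - <<'E'
from plan import *
plan([((-.10,-.004,.12,0,0),6),((-.09,-.004,.05,0,0),2),((-.085,-.004,.0305,0,0),2)])
plan([((-.06,-.004,.0305,0,0),2),((-.005,-.004,.0305,0,0),8),((.022,-.004,.0305,0,0),5)])
E
```

```text
[{"fingers":-1,"tx":0.0413,"ty":0.0004,"tz":0.0073,"ax":-0,"ay":-0,"az":-0},{"fingers":-1,"tx":0.0825,"ty":0.0009,"tz":0.0146,"ax":-0,"ay":-0,"az":-0},{"fingers":-1,"tx":0.1238,"ty":0.0013,"tz":0.0219,"ax":-0,"ay":-0,"az":-0},{"fingers":-1,"tx":0.165,"ty":0.0018,"tz":0.0292,"ax":-0,"ay":-0,"az":-0},{"fingers":-1,"tx":0.2063,"ty":0.0022,"tz":0.0366,"ax":0,"ay":-0,"az":-0}]
[{"fingers":-1,"tx":0.0413,"ty":0.0004,"tz":0.0073,"ax":0,"ay":-0,"az":-0},{"fingers":-1,"tx":0.0879,"ty":0.0004,"tz":0.0139,"ax":0,"ay":-0,"az":-0},{"fingers":-1,"tx":0.1346,"ty":0.0004,"tz":0.0206,"ax":0,"ay":-0,"az":-0},{"fingers":-1,"tx":0.1476,"ty":0.0004,"tz":0.0239,"ax":0,"ay":-0,"az":-0},{"fingers":-1,"tx":0.1606,"ty":0.0004,"tz":0.0273,"ax":0,"ay":-0,"az":-0}]
[{"fingers":-1,"tx":-0,"ty":0,"tz":0.0166,"ax":-0,"ay":-0,"az":-0},{"fingers":-1,"tx":-0,"ty":0,"tz":0.0333,"ax":0,"ay":-0,"az":-0},{"fingers":-1,"tx":-0,"ty":0,"tz":0.0425,"ax":0,"ay":-0,"az":-0},{"fingers":-1,"tx":-0,"ty":0,"tz":0.0516,"ax":0,"ay":-0,"az":-0},{"fingers":-1,"tx":-0,"ty":0,"tz":0.0608,"ax":0,"ay":-0,"az":-0}]
[{"fingers":-1,"tx":-0,"ty":0,"tz":0.0092,"ax":0,"ay":-0,"az":-0},{"fingers":-1,"tx":-0,"ty":0,"tz":0.0183,"ax":0,"ay":-0,"az":-0},{"fingers":-1,"tx":-0,"ty":0,"tz":0.0275,"ax":0,"ay":-0,"az":-0},{"fingers":-1,"tx":-0,"ty":0,"tz":0.0367,"ax":0,"ay":-0,"az":-0},{"fingers":-1,"tx":-0,"ty":0,"tz":0.0458,"ax":0,"ay":-0,"az":-0}]
[{"fingers":-1,"tx":-0,"ty":0,"tz":0.0072,"ax":0,"ay":-0,"az":-0},{"fingers":-1,"tx":-0,"ty":0,"tz":0.0144,"ax":0,"ay":-0,"az":-0},{"fingers":-1,"tx":-0,"ty":0,"tz":0.0216,"ax":0,"ay":-0,"az":-0},{"fingers":-1,"tx":-0,"ty":0,"tz":0.0288,"ax":0,"ay":-0,"az":-0},{"fingers":-1,"tx":-0,"ty":0,"tz":0.036,"ax":0,"ay":-0,"az":-0}]
```

play_rows --commands '[{"fingers": -1, "tx": 0.0413, "ty": 0.0004, "tz": 0.0073, "ax": 0, "ay": 0, "az": 0}, {"fingers": -1, "tx": 0.0825, "ty": 0.0009, "tz": 0.0146, "ax": 0, "ay": 0, "az": 0}, {"fingers": -1, "tx": 0.1238, "ty": 0.0013, "tz": 0.0219, "ax": 0, "ay": 0, "az": 0}, {"fingers": -1, "tx": 0.165, "ty": 0.0018, "tz": 0.0292, "ax": 0, "ay": 0, "az": 0}, {"fingers": -1, "tx": 0.2063, "ty": 0.0022, "tz": 0.0366, "ax": 0, "ay": 0, "az": 0}]'

```text
time_s: 16.33
tcp_pos: [0.535, -0.0307, 0.1682]
ee_rot: [[-0.0, -0.989, 0.151], [-0.0, 0.151, 0.989], [-1.0, 0.0, -0.0]]
wrist_force: [0.5, 0.2, 0.9]
gripper_width: 1.0
```

play_rows --commands '[{"fingers": -1, "tx": 0.0413, "ty": 0.0004, "tz": 0.0073, "ax": 0, "ay": 0, "az": 0}, {"fingers": -1, "tx": 0.0879, "ty": 0.0004, "tz": 0.0139, "ax": 0, "ay": 0, "az": 0}, {"fingers": -1, "tx": 0.1346, "ty": 0.0004, "tz": 0.0206, "ax": 0, "ay": 0, "az": 0}, {"fingers": -1, "tx": 0.1476, "ty": 0.0004, "tz": 0.0239, "ax": 0, "ay": 0, "az": 0}, {"fingers": -1, "tx": 0.1606, "ty": 0.0004, "tz": 0.0273, "ax": 0, "ay": 0, "az": 0}]'

```text
time_s: 16.75
tcp_pos: [0.5373, -0.0109, 0.0477]
ee_rot: [[-0.003, -0.989, 0.151], [-0.001, 0.151, 0.989], [-1.0, 0.003, -0.002]]
wrist_force: [0.1, -0.7, 0.4]
gripper_width: 1.0
```

play_rows --commands '[{"fingers": -1, "tx": 0, "ty": 0, "tz": 0.0166, "ax": 0, "ay": 0, "az": 0}, {"fingers": -1, "tx": 0, "ty": 0, "tz": 0.0333, "ax": 0, "ay": 0, "az": 0}, {"fingers": -1, "tx": 0, "ty": 0, "tz": 0.0425, "ax": 0, "ay": 0, "az": 0}, {"fingers": -1, "tx": 0, "ty": 0, "tz": 0.0516, "ax": 0, "ay": 0, "az": 0}, {"fingers": -1, "tx": 0, "ty": 0, "tz": 0.0608, "ax": 0, "ay": 0, "az": 0}]'

```text
time_s: 17.17
tcp_pos: [0.5458, 0.0338, 0.0512]
ee_rot: [[0.002, -0.988, 0.152], [0.0, 0.152, 0.988], [-1.0, -0.002, 0.001]]
wrist_force: [-0.6, -3.2, 1.4]
gripper_width: 0.997
```

play_rows --commands '[{"fingers": -1, "tx": 0, "ty": 0, "tz": 0.0092, "ax": 0, "ay": 0, "az": 0}, {"fingers": -1, "tx": 0, "ty": 0, "tz": 0.0183, "ax": 0, "ay": 0, "az": 0}, {"fingers": -1, "tx": 0, "ty": 0, "tz": 0.0275, "ax": 0, "ay": 0, "az": 0}, {"fingers": -1, "tx": 0, "ty": 0, "tz": 0.0367, "ax": 0, "ay": 0, "az": 0}, {"fingers": -1, "tx": 0, "ty": 0, "tz": 0.0458, "ax": 0, "ay": 0, "az": 0}]'

```text
time_s: 17.58
tcp_pos: [0.5503, 0.0674, 0.0496]
ee_rot: [[-0.0, -0.988, 0.153], [-0.0, 0.153, 0.988], [-1.0, 0.0, -0.0]]
wrist_force: [-0.2, -2.7, 3.5]
gripper_width: 1.002
```

play_rows --commands '[{"fingers": -1, "tx": 0, "ty": 0, "tz": 0.0072, "ax": 0, "ay": 0, "az": 0}, {"fingers": -1, "tx": 0, "ty": 0, "tz": 0.0144, "ax": 0, "ay": 0, "az": 0}, {"fingers": -1, "tx": 0, "ty": 0, "tz": 0.0216, "ax": 0, "ay": 0, "az": 0}, {"fingers": -1, "tx": 0, "ty": 0, "tz": 0.0288, "ax": 0, "ay": 0, "az": 0}, {"fingers": -1, "tx": 0, "ty": 0, "tz": 0.036, "ax": 0, "ay": 0, "az": 0}]'

```text
time_s: 18.0
tcp_pos: [0.5544, 0.094, 0.0495]
ee_rot: [[-0.0, -0.988, 0.153], [-0.0, 0.153, 0.988], [-1.0, 0.0, -0.0]]
wrist_force: [1.2, -3.6, 3.0]
gripper_width: 0.999
```

```bash
python3 - <<'E'
from plan import *
show()
plan([((.028,-.004,.0305,0,0),5)])
plan([((.032,-.004,.0305,0,0),4)],hold=1)
E
```

```text
t 18.0 tip [ 0.0223 -0.004   0.0305  0.0031 -0.0127] cmd [ 0.022  -0.004   0.0305  0.      0.    ] F riser [-3.41 -1.7   3.  ]
[{"fingers":-1,"tx":-0,"ty":0,"tz":0.0016,"ax":-0,"ay":-0,"az":-0},{"fingers":-1,"tx":-0,"ty":0,"tz":0.0032,"ax":-0,"ay":-0,"az":-0},{"fingers":-1,"tx":-0,"ty":0,"tz":0.0048,"ax":-0,"ay":-0,"az":-0},{"fingers":-1,"tx":-0,"ty":0,"tz":0.0064,"ax":0,"ay":-0,"az":-0},{"fingers":-1,"tx":-0,"ty":0,"tz":0.008,"ax":0,"ay":-0,"az":-0}]
[{"fingers":-1,"tx":-0,"ty":0,"tz":0.0013,"ax":-0,"ay":-0,"az":-0},{"fingers":-1,"tx":-0,"ty":0,"tz":0.0027,"ax":-0,"ay":-0,"az":-0},{"fingers":-1,"tx":-0,"ty":0,"tz":0.004,"ax":0,"ay":-0,"az":-0},{"fingers":-1,"tx":-0,"ty":0,"tz":0.0054,"ax":0,"ay":-0,"az":-0},{"fingers":-1,"tx":-0,"ty":0,"tz":0.0054,"ax":0,"ay":-0,"az":-0}]
```

play_rows --commands '[{"fingers": -1, "tx": 0, "ty": 0, "tz": 0.0016, "ax": 0, "ay": 0, "az": 0}, {"fingers": -1, "tx": 0, "ty": 0, "tz": 0.0032, "ax": 0, "ay": 0, "az": 0}, {"fingers": -1, "tx": 0, "ty": 0, "tz": 0.0048, "ax": 0, "ay": 0, "az": 0}, {"fingers": -1, "tx": 0, "ty": 0, "tz": 0.0064, "ax": 0, "ay": 0, "az": 0}, {"fingers": -1, "tx": 0, "ty": 0, "tz": 0.008, "ax": 0, "ay": 0, "az": 0}]'

```text
time_s: 18.42
tcp_pos: [0.5552, 0.0995, 0.0495]
ee_rot: [[-0.0, -0.988, 0.153], [-0.0, 0.153, 0.988], [-1.0, 0.0, -0.0]]
wrist_force: [-0.5, -2.0, 1.8]
gripper_width: 0.999
```

```bash
python3 - <<'E'
from plan import *
s,p,R=sensed();print(np.round(inv(p,R),4),np.round(RR.T@s['wrist_force'],2))
E
```

```text
[ 0.0278 -0.0039  0.0305 -0.0137 -0.0049] [-2.02  0.16  1.8 ]
```

Still sliding freely at about 2–3 N, so I'll creep on to the rail.

play_rows --commands '[{"fingers": -1, "tx": 0, "ty": 0, "tz": 0.0013, "ax": 0, "ay": 0, "az": 0}, {"fingers": -1, "tx": 0, "ty": 0, "tz": 0.0027, "ax": 0, "ay": 0, "az": 0}, {"fingers": -1, "tx": 0, "ty": 0, "tz": 0.004, "ax": 0, "ay": 0, "az": 0}, {"fingers": -1, "tx": 0, "ty": 0, "tz": 0.0054, "ax": 0, "ay": 0, "az": 0}, {"fingers": -1, "tx": 0, "ty": 0, "tz": 0.0054, "ax": 0, "ay": 0, "az": 0}]'

```text
time_s: 18.83
tcp_pos: [0.5554, 0.1015, 0.0495]
ee_rot: [[-0.002, -0.988, 0.153], [-0.003, 0.153, 0.988], [-1.0, 0.002, -0.003]]
wrist_force: [1.4, -10.1, 2.4]
gripper_width: 0.998
```

```bash
python3 - <<'E'
from plan import *
show()
plan([((-.03,-.004,.032,0,0),5),((-.10,-.004,.10,0,0),5)])
plan([((-.10,-.05,.30,0,0),6)])
E
```

```text
t 18.83 tip [ 0.0297 -0.0038  0.0305 -0.0092 -0.1989] cmd [ 0.032  -0.004   0.0305  0.      0.    ] F riser [-9.76 -2.93  2.43]
[{"fingers":-1,"tx":-0.0004,"ty":0,"tz":-0.0165,"ax":-0,"ay":-0,"az":-0},{"fingers":-1,"tx":-0.0008,"ty":0,"tz":-0.0331,"ax":-0,"ay":-0,"az":-0},{"fingers":-1,"tx":-0.0012,"ty":0,"tz":-0.0496,"ax":-0,"ay":-0,"az":-0},{"fingers":-1,"tx":-0.0016,"ty":0,"tz":-0.0662,"ax":0,"ay":-0,"az":-0},{"fingers":-1,"tx":-0.002,"ty":0,"tz":-0.0827,"ax":0,"ay":-0,"az":-0}]
[{"fingers":-1,"tx":-0.0181,"ty":0,"tz":-0.0187,"ax":0,"ay":-0,"az":-0},{"fingers":-1,"tx":-0.0363,"ty":0,"tz":-0.0373,"ax":0,"ay":-0,"az":-0},{"fingers":-1,"tx":-0.0544,"ty":0,"tz":-0.056,"ax":0,"ay":-0,"az":-0},{"fingers":-1,"tx":-0.0725,"ty":0,"tz":-0.0747,"ax":0,"ay":-0,"az":-0},{"fingers":-1,"tx":-0.0907,"ty":0,"tz":-0.0933,"ax":0,"ay":-0,"az":-0}]
[{"fingers":-1,"tx":-0.0444,"ty":-0.0102,"tz":-0,"ax":-0,"ay":-0,"az":-0},{"fingers":-1,"tx":-0.0889,"ty":-0.0204,"tz":-0,"ax":-0,"ay":-0,"az":-0},{"fingers":-1,"tx":-0.1333,"ty":-0.0306,"tz":-0,"ax":-0,"ay":-0,"az":-0},{"fingers":-1,"tx":-0.1778,"ty":-0.0409,"tz":-0,"ax":-0,"ay":-0,"az":-0},{"fingers":-1,"tx":-0.2222,"ty":-0.0511,"tz":-0,"ax":0,"ay":-0,"az":-0}]
[{"fingers":-1,"tx":-0.0444,"ty":-0.0102,"tz":-0,"ax":0,"ay":-0,"az":-0}]
```

The board is seated against the rail at 10 N, exactly where predicted. I'll retreat.

play_rows --commands '[{"fingers": -1, "tx": -0.0004, "ty": 0, "tz": -0.0165, "ax": 0, "ay": 0, "az": 0}, {"fingers": -1, "tx": -0.0008, "ty": 0, "tz": -0.0331, "ax": 0, "ay": 0, "az": 0}, {"fingers": -1, "tx": -0.0012, "ty": 0, "tz": -0.0496, "ax": 0, "ay": 0, "az": 0}, {"fingers": -1, "tx": -0.0016, "ty": 0, "tz": -0.0662, "ax": 0, "ay": 0, "az": 0}, {"fingers": -1, "tx": -0.002, "ty": 0, "tz": -0.0827, "ax": 0, "ay": 0, "az": 0}]'

```text
time_s: 19.25
tcp_pos: [0.5462, 0.0411, 0.0511]
ee_rot: [[0.0, -0.988, 0.153], [0.0, 0.153, 0.988], [-1.0, -0.0, 0.0]]
wrist_force: [-0.5, -0.2, 0.0]
gripper_width: 1.0
```

play_rows --commands '[{"fingers": -1, "tx": -0.0181, "ty": 0, "tz": -0.0187, "ax": 0, "ay": 0, "az": 0}, {"fingers": -1, "tx": -0.0363, "ty": 0, "tz": -0.0373, "ax": 0, "ay": 0, "az": 0}, {"fingers": -1, "tx": -0.0544, "ty": 0, "tz": -0.056, "ax": 0, "ay": 0, "az": 0}, {"fingers": -1, "tx": -0.0725, "ty": 0, "tz": -0.0747, "ax": 0, "ay": 0, "az": 0}, {"fingers": -1, "tx": -0.0907, "ty": 0, "tz": -0.0933, "ax": 0, "ay": 0, "az": 0}]'

```text
time_s: 19.67
tcp_pos: [0.5353, -0.0283, 0.1197]
ee_rot: [[0.0, -0.988, 0.154], [0.0, 0.154, 0.988], [-1.0, -0.0, 0.0]]
wrist_force: [-0.1, 0.1, -1.0]
gripper_width: 1.002
```

play_rows --commands '[{"fingers": -1, "tx": -0.0444, "ty": 0.0102, "tz": -0.03, "ax": 0, "ay": 0, "az": 0}, {"fingers": -1, "tx": -0.0889, "ty": 0.0204, "tz": -0.06, "ax": 0, "ay": 0, "az": 0}, {"fingers": -1, "tx": -0.1333, "ty": 0.0306, "tz": -0.09, "ax": 0, "ay": 0, "az": 0}, {"fingers": -1, "tx": -0.1333, "ty": 0.0409, "tz": -0.12, "ax": 0, "ay": 0, "az": 0}, {"fingers": -1, "tx": -0.1333, "ty": 0.0511, "tz": -0.15, "ax": 0, "ay": 0, "az": 0}]'

```text
time_s: 20.08
tcp_pos: [0.4809, -0.1337, 0.2218]
ee_rot: [[0.007, -0.988, 0.153], [0.0, 0.153, 0.988], [-1.0, -0.006, 0.001]]
wrist_force: [-0.5, -0.4, -1.1]
gripper_width: 0.998
```

```bash
python3 - <<'E'
from h import *
from plan import *
s=r.sense();print(s['time_s'],s['tcp_pos'])
c=shot('scene');t=shot('top')
both=np.hstack([c['image'][90:370,120:460],t['image'][100:380,80:420]])[:,:,::-1]
cv2.imwrite('pics/b10.png',cv2.resize(both,(800,329)))
for n,c in(('scene',c),('top',t)):
    for nm,f,p0 in(('board_mid',lambda p:box(p,-.075,.075,-.105,.105,.028,.038),[.565,.187,1.417]),('riser_lip',lambda p:box(p,0,.182,-.2,.2,0,.028)+box(p,.182,.19,-.2,.2,0,.046),[.548,.082,1.417])):
        q=spotter.silhouettes(nm,c)
        if q:
            x,e=poly_fit(c,q[0]['region'],f,p0);print(n,nm,round(q[0]['score'],2),(RR.T@(np.r_[x[:2],0]-LIP)).round(4),np.degrees(x[2]-YAW).round(2),round(e,2))
    for nm,z in(('eraser_mid',.058),('shuttle_a_mid',.044),('cup_mid',.042),('mic_mid',.02),('markers_mid',.008)):
        print(nm,[unproj(c,q['uv'],z)[0,:2].round(3) for q in spotter.find_in(nm,c)[:2]],end=' ')
    print()
E
```

```text
20.0833 [ 0.48086567 -0.13368178  0.22176905]
scene board_mid 0.83 [ 0.1073 -0.0005  0.    ] -0.34 1.47
scene riser_lip 0.78 [-0.0002 -0.0009  0.    ] 0.14 0.99
eraser_mid [array([0.731, 0.146])] shuttle_a_mid [array([ 0.801, -0.223]), array([ 0.385, -0.285])] cup_mid [array([ 0.542, -0.46 ]), array([0.581, 0.099])] mic_mid [array([ 0.67 , -0.348]), array([ 0.373, -0.272])] markers_mid [array([ 0.357, -0.27 ])] 
top board_mid 0.96 [ 0.1059 -0.0008  0.    ] 0.62 8.64
top riser_lip 0.56 [-0.0014  0.003   0.    ] 0.38 12.2
eraser_mid [array([0.732, 0.151])] shuttle_a_mid [array([ 0.767, -0.205]), array([0.642, 0.19 ])] cup_mid [array([ 0.671, -0.347])] mic_mid [array([ 0.679, -0.352]), array([ 0.553, -0.475])] markers_mid [array([ 0.357, -0.265])]
```

View pics/b10.png

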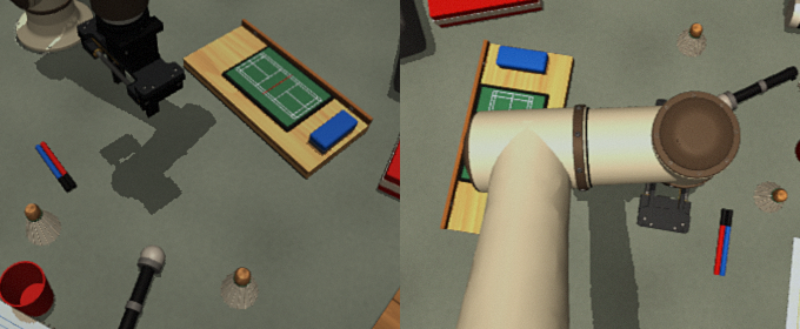

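The board lies court up, flat and tight against the rail. Its centre is 107 mm behind the front edge in the scene fit, and it is square to within 0.5°. The other items are undisturbed and the arm is clear, so I'm handing in.

```bash
python3 -c "
from station import job; print(job.finish_job())"
```

```text
the job is handed in; nothing more can be done
None
```

The tactics board is court side up on the riser, flat and pushed home against the back rail. I handed the job in at about 20 s of the 69 s allowed; the hand-in reports no verdict.

**What I did:** I slid and squared the board against the riser's front, then tipped it up on edge with both fingertips on the near rim. I pushed it over the lip and slid it home.

**Mishaps:**
- **Slipped tip-up:** on the first try the rim slipped off the fingertips past about 47°, and the board fell back flat on the desk. I re-seated it and tipped it with the fingers tilted back, and that worked.
- **Desk touch:** the fingertips touched the desk on the second approach, and the wrist read about 24 N. That was on the desk, not the board.

**Forces:** readings while pushing on the board stayed at or below about 11 N. I only saw the force at the end of each move call, so a brief higher peak is possible.

**Last checks:**

| Check | Scene camera | Top camera |
|---|---|---|
| Board centre behind front edge (target 102 to 112 mm) | 107.3 mm | 105.9 mm |
| Board angle to riser (limit about 3°) | about 0.5° | about 0.25° |

- **Top camera:** its fit is weak because the arm covered part of the board. Both centre figures use my riser frame; contact suggested the front face is about 2 mm nearer, which would put the centre near 109 mm.
- **Rail contact:** the board stopped against the rail within a millimetre of where I predicted.
- **Other items:** the eraser, pens, microphone and cup read within about 10 mm of their starting positions in at least one camera, about the detectors' scatter. The top camera mislabelled the cup. Shuttlecock a was within a few mm; shuttlecock b had no start measurement, only the pictures, where it looks undisturbed.
- **Arm:** clear of everything, with no contact force.

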